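Dot and hang a batch of boards at the dispensing station

TASK

Set the stroke sleeve on top of the dispensing valve to 6. Then take the board carriers one after the other, starting with the left-most as you see them from the robot: seat the carrier in the slide's nest with its brass pad on the needle's side, slide the carriage until the pad is right under the needle and keep it there for two seconds, then pull the carriage back and hang the carrier by its handle on a hook of the curing rack, one to a hook. Finish with the carriage back at its loading end and the sleeve still at 6; do not bump the needle with the gripper, and leave the syringe, the jar and the bottle where they are.

Things in the scene. Friction and masses are not known exactly. Their poses are not given: they have to be found in the camera images.
- carrier_A: Board carrier in the left-most (largest y) place of three on the rubber infeed mat (2 mm thick); may be absent. Aluminium plate 90 (x) x 100 (y) x 6 mm carrying a round green board (76 mm across, top 8 mm above the underside), with an arched steel handle (bail) over its middle, 88 mm tall overall. 200 to 340 g, balanced. Origin: centre of its underside; z up.
- pad_A (a point): Marked spot of carrier A: brass pad 11 mm across in a white ring on the board, at x = +26 mm (the half away from the robot), y = +16 mm of the carrier, 8.8 mm above its underside. Its y differs between carriers.
- bail_A (a point): Middle of carrier A's bail, on its bar's centre line, 84 mm above the underside. The bail is a rigid round rod 8 mm thick in the carrier's plane x = 0: uprights at y = -46 and +46 mm, level straight bar from y = -40 to +40. Pick it up by the bar to one side of the middle (28 mm off); the middle is for the hook. Axes as the carrier's.
- carrier_B: Board carrier in the middle place of three on the rubber infeed mat (2 mm thick); may be absent. Aluminium plate 90 (x) x 100 (y) x 6 mm carrying a round green board (76 mm across, top 8 mm above the underside), with an arched steel handle (bail) over its middle, 88 mm tall overall. 200 to 340 g, balanced. Origin: centre of its underside; z up.
- pad_B (a point): Marked spot of carrier B: brass pad 11 mm across in a white ring on the board, at x = +26 mm (the half away from the robot), y = -14 mm of the carrier, 8.8 mm above its underside. Its y differs between carriers.
- bail_B (a point): Middle of carrier B's bail, on its bar's centre line, 84 mm above the underside. The bail is a rigid round rod 8 mm thick in the carrier's plane x = 0: uprights at y = -46 and +46 mm, level straight bar from y = -40 to +40. Pick it up by the bar to one side of the middle (28 mm off); the middle is for the hook. Axes as the carrier's.
- carrier_C: Board carrier in the right-most (smallest y) place of three on the rubber infeed mat (2 mm thick); may be absent. Aluminium plate 90 (x) x 100 (y) x 6 mm carrying a round green board (76 mm across, top 8 mm above the underside), with an arched steel handle (bail) over its middle, 88 mm tall overall. 200 to 340 g, balanced. Origin: centre of its underside; z up.
- pad_C (a point): Marked spot of carrier C: brass pad 11 mm across in a white ring on the board, at x = +26 mm (the half away from the robot), y = +3 mm of the carrier, 8.8 mm above its underside. Its y differs between carriers.
- bail_C (a point): Middle of carrier C's bail, on its bar's centre line, 84 mm above the underside. The bail is a rigid round rod 8 mm thick in the carrier's plane x = 0: uprights at y = -46 and +46 mm, level straight bar from y = -40 to +40. Pick it up by the bar to one side of the middle (28 mm off); the middle is for the hook. Axes as the carrier's.
- sleeve (a joint): Angle (rad) of the stroke sleeve on top of the valve: upright, knurled, 36 mm across, 40 mm tall, black line on top. Grows clockwise seen from above, 0 to 2.80; number n is at 0.35 n, so 6 is 2.10. It clicks into a detent at each number (about 0.05 N m). The line points to the station's -x at 0, +y at 1.57. White scale plate under it: ticks 0 to 8, 0 longest, 5 long.
- sleeve_grip (a point): On the sleeve's upright axis, 16 mm below its top, 193 mm above the bench: grip here from above, any direction. The scale plate, 60 mm across, is 24 mm below this point; nothing else of the station is higher than that.
- needle: Fixed needle of the valve: pale pink cone, point down, 30 mm long. Origin: its tip, 46 mm above the bench, 7 mm above a seated board's pad. The valve body above (25 mm across, 75 to 165 mm above the bench) passes 10 mm clear of a seated carrier's bail; its post stands to the +x, +y side, clear of the carriage.
- carriage (a joint): Carriage on its slide (m): 0 at the loading end, 0.20 at the far end; moves along +y of point nest. Rubs with about 2 N, stays where left. With it at 0 the needle is 0.160 m along +y and 26 mm along +x from the nest's middle, so a pad at carrier y comes under the needle at about 0.160 - y.
- nest (a point): Middle of the nest's floor on the carriage, 30 mm above the bench; its x, y axes are the station's and those of a seated carrier (pad on the +x, needle side). Recess 93 (x) x 103 (y) mm at the floor; four rims 9 mm high slope outwards to about 102 x 112 mm and guide a carrier home, its underside on the floor.
- pull_knob (a point): Grip point of the carriage's knob: upright black post 18 mm across, 40 mm tall, 92 mm in front (-x) of the nest's middle. This point is 22 mm above the post's foot, 18 mm below its top, 52 mm above the bench.
- hook1 (a point): Seat of the curing rack's left (largest y) hook, on top of its arm, 170 mm above the bench. The arm: a level strip 14 mm wide along -x from a crossbar (face 51 mm to +x, top level with the arm) to a lip 16 mm high (inner face 33 mm to -x). Axes: the rack's; hooks 125 mm apart in y. A hung bar lies along y on the arm, its centre line 4 mm above this point.
- hook2 (a point): Seat of the curing rack's middle hook, on top of its arm, 170 mm above the bench. The arm: a level strip 14 mm wide along -x from a crossbar (face 51 mm to +x, top level with the arm) to a lip 16 mm high (inner face 33 mm to -x). Axes: the rack's; hooks 125 mm apart in y. A hung bar lies along y on the arm, its centre line 4 mm above this point.
- hook3 (a point): Seat of the curing rack's right (smallest y) hook, on top of its arm, 170 mm above the bench. The arm: a level strip 14 mm wide along -x from a crossbar (face 51 mm to +x, top level with the arm) to a lip 16 mm high (inner face 33 mm to -x). Axes: the rack's; hooks 125 mm apart in y. A hung bar lies along y on the arm, its centre line 4 mm above this point.
- syringe: Bystander: spare white syringe barrel with a yellow cap, lying, 140 mm long, 32 mm high. Origin: under its middle.
- tip_jar: Bystander: clear jar with a blue lid, 52 mm across, 60 mm tall. Origin: centre of its underside.
- solvent: Bystander: white bottle with a blue cap, 64 mm across, 150 mm tall. Origin: centre of its underside.
Things that resemble listed ones, but are neither listed nor needed, are in the scene too. Leave any brown, orange or red look-alike of the carrier_C alone.

How it is judged:
On the way, in this order (a step that is already met when the one before it is completed fails the run):
1. the stroke sleeve is at 6 (value of joint sleeve between 2 and 2.2 rad), for 0.3 s.
2. carrier A is seated in the nest with its pad under the needle (within 5 mm) for a second and a half (horizontal distance between pad_A and needle below 0.005 m and z of carrier_A in the frame of nest between -0.003 and 0.003 m), for 1.5 s.
3. carrier B is seated in the nest with its pad under the needle (within 5 mm) for a second and a half (horizontal distance between pad_B and needle below 0.005 m and z of carrier_B in the frame of nest between -0.003 and 0.003 m), for 1.5 s.
4. carrier C is seated in the nest with its pad under the needle (within 5 mm) for a second and a half (horizontal distance between pad_C and needle below 0.005 m and z of carrier_C in the frame of nest between -0.003 and 0.003 m), for 1.5 s.
At the end, for the whole second after the job is handed in: Every carrier present hangs still by its bail's bar on the arm of a hook (bar lying on the arm between lip and crossbar, its middle within 20 mm of the hook, carrier level within 0.25 rad), the sleeve is at 6 (2.0 to 2.2 rad) and the carriage is within 60 mm of its loading end (all of step 1 and ((x of bail_A in the frame of hook1 between -0.034 and 0.048 m and y of bail_A in the frame of hook1 between -0.02 and 0.02 m and z of bail_A in the frame of hook1 between 0 and 0.01 m) or (x of bail_A in the frame of hook2 between -0.034 and 0.048 m and y of bail_A in the frame of hook2 between -0.02 and 0.02 m and z of bail_A in the frame of hook2 between 0 and 0.01 m) or (x of bail_A in the frame of hook3 between -0.034 and 0.048 m and y of bail_A in the frame of hook3 between -0.02 and 0.02 m and z of bail_A in the frame of hook3 between 0 and 0.01 m)) and angle between each of carrier_A, carrier_B, carrier_C's own z axis and vertical below 0.25 rad and linear speed of each of carrier_A, carrier_B, carrier_C below 0.05 m/s and ((x of bail_B in the frame of hook1 between -0.034 and 0.048 m and y of bail_B in the frame of hook1 between -0.02 and 0.02 m and z of bail_B in the frame of hook1 between 0 and 0.01 m) or (x of bail_B in the frame of hook2 between -0.034 and 0.048 m and y of bail_B in the frame of hook2 between -0.02 and 0.02 m and z of bail_B in the frame of hook2 between 0 and 0.01 m) or (x of bail_B in the frame of hook3 between -0.034 and 0.048 m and y of bail_B in the frame of hook3 between -0.02 and 0.02 m and z of bail_B in the frame of hook3 between 0 and 0.01 m)) and ((x of bail_C in the frame of hook1 between -0.034 and 0.048 m and y of bail_C in the frame of hook1 between -0.02 and 0.02 m and z of bail_C in the frame of hook1 between 0 and 0.01 m) or (x of bail_C in the frame of hook2 between -0.034 and 0.048 m and y of bail_C in the frame of hook2 between -0.02 and 0.02 m and z of bail_C in the frame of hook2 between 0 and 0.01 m) or (x of bail_C in the frame of hook3 between -0.034 and 0.048 m and y of bail_C in the frame of hook3 between -0.02 and 0.02 m and z of bail_C in the frame of hook3 between 0 and 0.01 m)) and value of joint carriage below 0.06 m); the robot touches nothing.
It fails at once if the gripper or arm bumps the needle (contact force between any of the fingers, the arm and needle above 3 N).
It fails at once if the syringe is moved by more than 30 mm (distance of syringe from where it was at the start of the episode above 0.03 m).
It fails at once if the jar is moved by more than 30 mm (distance of tip_jar from where it was at the start of the episode above 0.03 m).
It fails at once if the bottle is moved by more than 30 mm (distance of solvent from where it was at the start of the episode above 0.03 m).
Of carrier_A, carrier_B, carrier_C only 2 to 3 are there at a start; the rules pass over those that are not, and their reading is None.
At some moment in a run one of carrier_A, carrier_B, carrier_C may be knocked a few centimetres aside while the robot is not near it.
Once in a run the grip may slacken for a moment while it holds something.
It also fails if it takes over 210 s, if anything falls off the work surface, if the arm or the gripper's body presses on something with over 40 N, if the wrist force passes 120 N, or if a joint passes its speed limit or range.

ROBOT

A 6-joint arm with a two-finger parallel gripper is mounted at the origin on the work surface. World frame = base frame: x ahead of the robot, y to its left, z up, the work surface at z = 0. Lengths are in m, angles in rad, forces in N, time in s.
With the tool pointing down it reaches from about 0.25 to 0.775 m from the base axis. Payload 4 kg.
Tool frame: the origin (TCP) lies on the centre line of the jaws, within the pads' length; the fingertips stand 22 mm ahead of it and the grasp point (between the pads) lies 3 mm ahead of it; z points along the fingers, y is the direction in which the jaws open and shut (so a half turn about z gives the same grasp; the last joint's range is limited). The gripper opens to 94 mm and grips with 3 to 60 N. Pads are 16 mm wide; open, the fingers measure 119 mm over their backs; the gripper's body (75 mm by 177 mm) begins 78 mm behind the grasp point.
Start: joints at [-1.332, 0.087, 1.371, -0, 1.684, -0.103], TCP at [0.184, -0.518, 0.228] pointing down, gripper open.
Joint ranges: [-3.1, 3.1], [-0.76, 2.03], [0.27, 2.55], [-1.08, 4.22], [0.17, 2.65], [-2.57, 2.57]. Speed limits (rad/s): [2.79, 2.79, 3.14, 3.14, 3.14, 3.14].

INTERFACE

Orientations are given as [roll, pitch, yaw] about the fixed x, y, z axes, in that order (R = Rz(yaw) Ry(pitch) Rx(roll)).
In Python, from bench import robot gives the robot as it stands. The module is installed in compiled form; this text tells all that it offers.
- The arm moves only by the shell command python3 -m inch 'ROWS'. ROWS is JSON, a list of rows, each an object with "linear": the shift along the world's x, y, z scaled (see below), a list of three; "twist": the turn about the world's z scaled (see below); "gripper": the opening, from 0 (shut) to 1 (fully open). In form: [{"linear": [x, y, z], "twist": twist, "gripper": gripper}, ...]. A call has 1 to 10 rows; each row is the pose to reach, as a shift and turn from the pose commanded when the call began; what a row does not reach only later rows make up. The controller multiplies each number of a shift by 0.1 m and each number of a turn by 60 degrees. A row lasts 1/12 s, in which the tool goes at most 41.7 mm and 7.16 degrees, less where a joint would pass 70% of its speed; a pose out of reach is approached as far as the arm can. A call with a number of a shift or a turn outside -1 to 1 is refused whole. A call with a gripper value outside its range is refused whole. The fingers move at their own pace and stop on an object; the grip force is fixed at half the most. Time passes only in rows, so rows that repeat a pose let the fingers close. It gives the time, the measured TCP pose, the force and the opening at its end, in the units of the state.
- robot.get_obs(): the state, without advancing time (a new reading comes with each control period).
- robot.snapshot(name): name is "side" or "top"; returns a dict with "image" (480x640x3 uint8, red, green, blue), "depth" (480x640 float32, m along the optical axis (not along the pixel's ray), 0 where there is no reading), "mtx" (3x3 intrinsics, pixels), "rvec" (rotation vector, rad) and "tvec" (3), from world to camera coordinates, as OpenCV has them. Camera axes: x right, y down, z forward; pixel columns grow to the right and rows downward; lengths in m; the calibration is good to about 2 mm. A picture is of the moment at which its call begins.
- robot.close_job(): hands the job in, once; it reports no verdict.
The state is a dict: "time": time; "joint_positions": joint angles; "qvel": joint speeds; "joint_torque": joint torques, N m; "tool_pos": TCP position; "ee_rot": TCP orientation; "wrist_force": force on the tool from outside, world axes, zero at the start; "wrist_torque": the same for the moment, N m; "width": finger opening in m.
Only numpy, scipy, OpenCV 4.12 (cv2) and the standard library are available. Lean on these libraries where they do the work, as an engineer would, in place of code of your own. Each camera call takes 0.05 s, during which the arm holds its last target.

## Working session

There is one attempt and no reset: what is moved stays moved. The work goes in short steps, Python scripts to look and compute and a shell command to move; the robot and the scene stay as the last step left them, time stands still between calls to the robot, and variables do not carry over. Pictures are saved under pics/ and viewed, and the job is handed in when it is done.

```bash
mkdir -p pics; cat > h.py <<'E'
import numpy as np, cv2, json
from bench import robot
def snap(n):
    s=robot.snapshot(n); return s
def save(s,name,crop=None,scale=1):
    im=s['image'][:,:,::-1]
    if crop: x0,y0,x1,y1=crop; im=im[y0:y1,x0:x1]
    if scale!=1: im=cv2.resize(im,None,fx=scale,fy=scale,interpolation=cv2.INTER_CUBIC)
    cv2.imwrite('pics/'+name,im)
def cam(s):
    R,_=cv2.Rodrigues(np.array(s['rvec'],float)); t=np.array(s['tvec'],float).reshape(3)
    return R,t,np.array(s['mtx'],float)
def ray(s,u,v):
    R,t,K=cam(s); d=R.T@np.linalg.inv(K)@np.array([u,v,1.]); return -R.T@t,d
def onz(s,u,v,z):
    o,d=ray(s,u,v); return o+d*(z-o[2])/d[2]
def dep(s,u,v):
    R,t,K=cam(s); z=s['depth'][int(round(v)),int(round(u))]
    return R.T@(np.linalg.inv(K)@np.array([u,v,1.])*z-t)
def cloud(s):
    R,t,K=cam(s); v,u=np.mgrid[0:480,0:640]; z=s['depth']
    p=np.stack([u,v,np.ones_like(u)],-1).reshape(-1,3)@np.linalg.inv(K).T*z.reshape(-1,1)
    return ((p-t)@R).reshape(480,640,3)
def proj(s,P):
    R,t,K=cam(s); q=K@(R@np.array(P,float)+t); return q[:2]/q[2]
E
python3 - <<'E'
from h import *
for n in('top','side'):
    s=snap(n); save(s,n+'0.png'); R,t,K=cam(s); print(n,-R.T@t,K[0,0],R[2])
o=robot.get_obs(); print(o['time'],o['tool_pos'],o['ee_rot'],o['width'],o['wrist_force'])
E
```

```text
top [ 0.40772794 -0.07910835  1.30124286] 536.7845079106895 [ 0.09374917  0.0263599  -0.99524683]
side [0.47193897 1.13569938 0.87062179] 548.8917068239132 [ 0.0367586  -0.84655057 -0.53103761]
0.1 [ 0.18423257 -0.51777104  0.22640803] [-3.13964730e+00 -1.83624098e-04  3.41770909e-01] 0.09414156740376978 [-0.03880085  0.35233918  0.05257337]
```

View pics/top0.png

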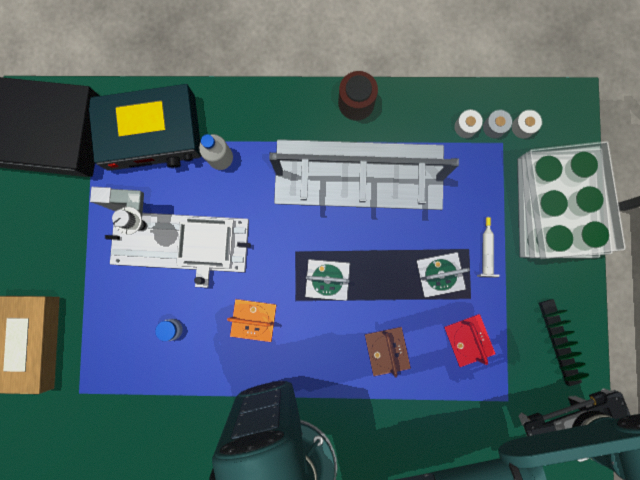

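View pics/side0.png

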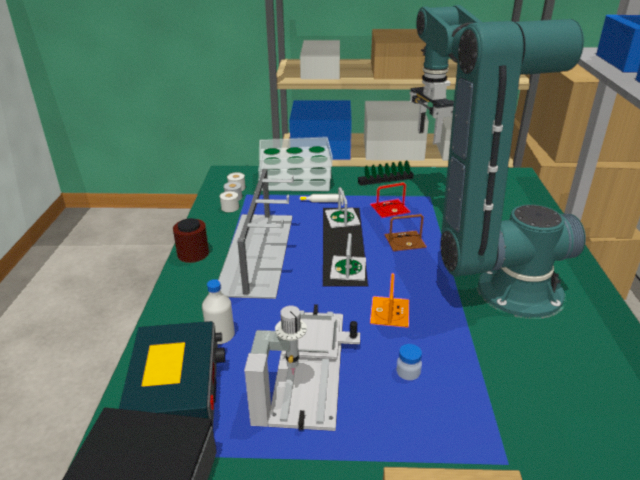

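```bash
python3 - <<'E'
from h import *
s=snap('top'); save(s,'car.png',(290,240,490,310),4); save(s,'st.png',(80,170,280,300),4)
s=snap('side'); save(s,'st_side.png',(220,280,400,440),4)
E
```

```text
(no output)
```

View pics/car.png

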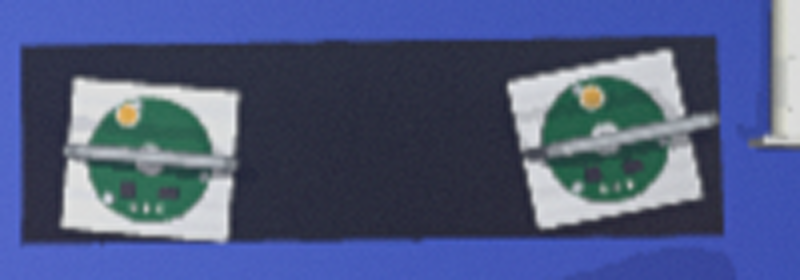

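View pics/st.png

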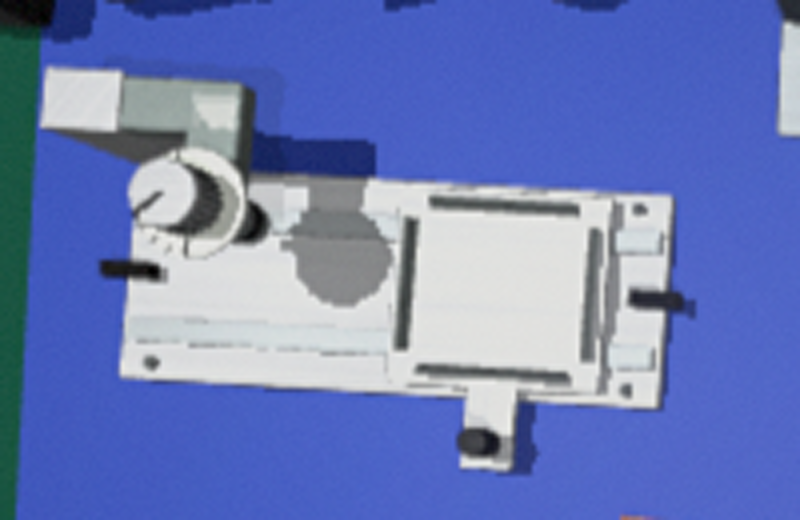

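View pics/st_side.png

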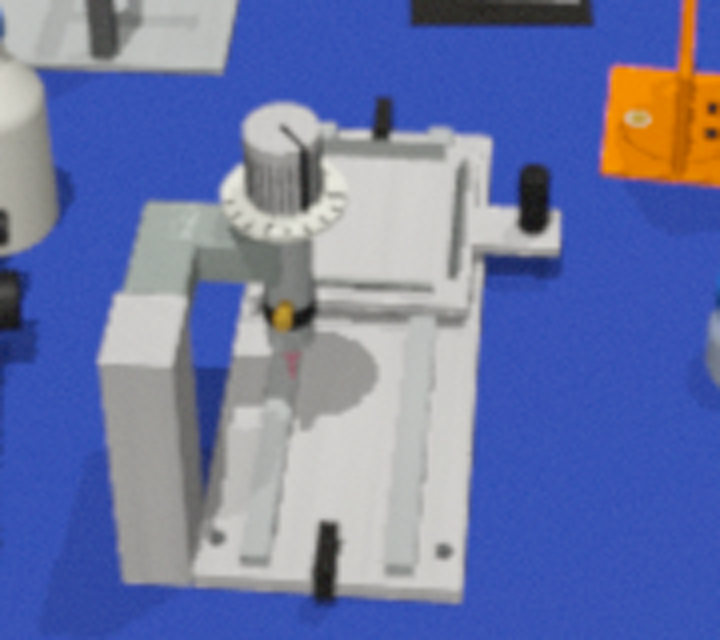

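```bash
cat > meas.py <<'E'
from h import *
s=snap('top'); c=cloud(s); hsv=cv2.cvtColor(s['image'],cv2.COLOR_RGB2HSV)
H,S,V=[hsv[:,:,i] for i in range(3)]
def carriers(region=(290,235,500,320)):
    x0,y0,x1,y1=region; out=[]
    m=np.zeros((480,640),np.uint8); m[y0:y1,x0:x1]=1
    m&=((V>110)&(S<60)|((H>40)&(H<90)&(S>90))|((H>10)&(H<30)&(S>100))).astype(np.uint8)
    m&=(c[:,:,2]<0.03).astype(np.uint8)
    m=cv2.morphologyEx(m,cv2.MORPH_CLOSE,np.ones((5,5)))
    n,l,st,ce=cv2.connectedComponentsWithStats(m)
    for i in range(1,n):
        if st[i,4]<700: continue
        v,u=np.nonzero(l==i); P=np.array([onz(s,a,b,.009)[:2] for a,b in zip(u,v)])
        r=cv2.minAreaRect((P*1000).astype(np.float32)); print('rect',ce[i],st[i,4],r)
        # pad
        pm=(l==i)&(H>10)&(H<30)&(S>110)&(V>120); vv,uu=np.nonzero(pm)
        if len(vv): print(' pad',uu.mean(),vv.mean(),onz(s,uu.mean(),vv.mean(),.011))
        # bail pts by height
        k=(np.abs(c[:,:,2]-.086)<.012)&(np.hypot(c[:,:,0]-r[0][0]/1e3,c[:,:,1]-r[0][1]/1e3)<.08)
        Q=c[k]; 
        if len(Q):
            d=cv2.fitLine(Q[:,:2].astype(np.float32),cv2.DIST_HUBER,0,.001,.001).ravel(); print(' bail',Q.mean(0),Q.min(0),Q.max(0),'ang',np.degrees(np.arctan2(d[1],d[0])),len(Q))
E
python3 - <<'E'
from meas import *
carriers()
# station
for nm,(u,v) in dict(kn=(199.5,280),nestc=(206,243)).items(): print(nm,dep(s,u,v))
m=(np.abs(c[:,:,2]-.209)<.006); m[:, :90]=0; m[:,160:]=0; v,u=np.nonzero(m); print('sleeve top',len(u),u.mean(),v.mean(),c[m].mean(0),c[m].min(0),c[m].max(0))
mk=(c[:,:,2]>.062)&(c[:,:,2]<.078); mk[:,:190]=0;mk[:,212:]=0;mk[:270]=0;mk[295:]=0
print('knob top',mk.sum(),c[mk].mean(0),c[mk].min(0),c[mk].max(0))
# rims top z~.039
mr=(np.abs(c[:,:,2]-.039)<.004); mr[:,:170]=0;mr[:,240:]=0;mr[:210]=0;mr[275:]=0
print('rims',mr.sum(),cv2.minAreaRect((c[mr][:,:2]*1000).astype(np.float32)))
mf=(np.abs(c[:,:,2]-.030)<.003); mf[:,:182]=0;mf[:,229:]=0;mf[:219]=0;mf[265:]=0
print('floor',mf.sum(),cv2.minAreaRect((c[mf][:,:2]*1000).astype(np.float32)))
# rack
mh=(np.abs(c[:,:,2]-.17)<.008); mh[:,:270]=0;mh[:,465:]=0;mh[:130]=0;mh[220:]=0
n,l,st,ce=cv2.connectedComponentsWithStats(mh.astype(np.uint8))
for i in range(1,n):
    if st[i,4]>20: print('rack',st[i],c[l==i].min(0),c[l==i].max(0))
E
```

```text
rect [440.91143216 274.21482412] 1592 ((456.1225280761719, -352.35394287109375), (91.40857696533203, 100.48538208007812), 12.018243789672852)
 pad 437.6666666666667 263.75 [ 0.48089648 -0.34486275  0.011     ]
 bail [ 0.45491372 -0.35088891  0.08823215] [ 0.44201266 -0.40077337  0.0789805 ] [ 0.46810889 -0.30395208  0.09390207] ang -78.219055 156
rect [327.14617315 279.40150565] 1594 ((440.2837829589844, -81.4426040649414), (100.98623657226562, 91.49610137939453), 85.83794403076172)
 pad 321.3333333333333 268.25 [ 0.46672207 -0.06677306  0.011     ]
 bail [ 0.43932169 -0.08058371  0.08816094] [ 0.43288065 -0.1305748   0.07584822] [ 0.44563967 -0.0328148   0.09411275] ang 85.80486 156
kn [0.43352466 0.2124762  0.07100868]
nestc [0.5231985  0.21041243 0.02602946]
sleeve top 242 120.58677685950413 218.04132231404958 [0.55655894 0.34837533 0.20923685] [0.5395104  0.33161879 0.20323297] [0.57358491 0.36749009 0.21479067]
knob top 52 [0.43262978 0.21736355 0.06885968] [0.42432378 0.20991391 0.06253605] [0.44053196 0.22578247 0.07378948]
rims 317 ((518.6956176757812, 201.3682861328125), (143.5238494873047, 122.71005249023438), 87.21852111816406)
floor 1445 ((526.6564331054688, 212.50399780273438), (108.95413970947266, 112.91053009033203), 1.1120622158050537)
rack [ 270  153  189   52 1920] [ 0.5976451  -0.35749868  0.16205758] [0.70762747 0.04577459 0.17796306]
```

```bash
python3 - <<'E'
from meas import *
for nm,(u,v) in dict(br=(243,269),bl=(113,261.5),tr=(246,221),nf=(205,243),nf2=(190,240)).items(): print(nm,dep(s,u,v),c[int(v)-1:int(v)+2,int(u)-1:int(u)+2,2].mean())
# slope lines from front edge: boundary white/blue between bl and br
def edge(us,vs0,vs1,z):
    P=[]
    for u in us:
        col=S[vs0:vs1,u].astype(float); k=np.argmax(np.abs(np.diff(col))); a=np.diff(col); 
        w=np.abs(a[max(k-1,0):k+2]); kk=(w*np.arange(max(k-1,0),max(k-1,0)+len(w))).sum()/w.sum()+.5
        P.append(onz(s,u,vs0+kk,z)[:2])
    P=np.array(P); d=cv2.fitLine(P.astype(np.float32),cv2.DIST_HUBER,0,.001,.001).ravel()
    return d,np.degrees(np.arctan2(d[1],d[0]))
print(edge(list(range(115,190))+list(range(212,242)),255,280,.012))
print(edge(range(175,245),205,228,.012))
# rack hook arms: cross-section rows
for v in (170,180,190,197,202):
    zz=c[v,270:465,2]; idx=np.nonzero(np.abs(zz-.17)<.012)[0]+270
    print(v,idx.tolist()[:60])
save(s,'rack.png',(265,130,465,220),4)
E
```

```text
br [0.46243981 0.1215141  0.01469054] 0.011310082852005616
bl [0.47668487 0.43784086 0.01523035] 0.012740480379773237
tr [0.57906431 0.11742547 0.01321419] 0.011912509808349724
nf [0.52264476 0.21149131 0.03185107] 0.17210073744096396
nf2 [0.52921839 0.24716638 0.03423433] 0.030666565002065414
(array([0.04518777, 0.9989785 , 0.46325758, 0.29139453], dtype=float32), np.float32(87.41004))
(array([0.04586382, 0.9989477 , 0.5902005 , 0.20719735], dtype=float32), np.float32(87.37127))
170 [302, 303, 304, 305, 306, 307, 360, 361, 362, 363, 364, 365, 366, 419, 420, 421, 422, 423, 424]
180 [301, 302, 303, 304, 305, 306, 307, 360, 361, 362, 363, 364, 365, 418, 419, 420, 421, 422, 423, 424]
190 [301, 302, 303, 304, 305, 306, 359, 360, 361, 362, 363, 364, 365, 418, 419, 420, 421, 422, 423, 424]
197 [359, 360, 361, 362, 363, 364, 365, 418, 419, 420, 421, 422, 423, 424]
202 [359, 360, 361, 362, 363, 364, 418]
```

View pics/rack.png

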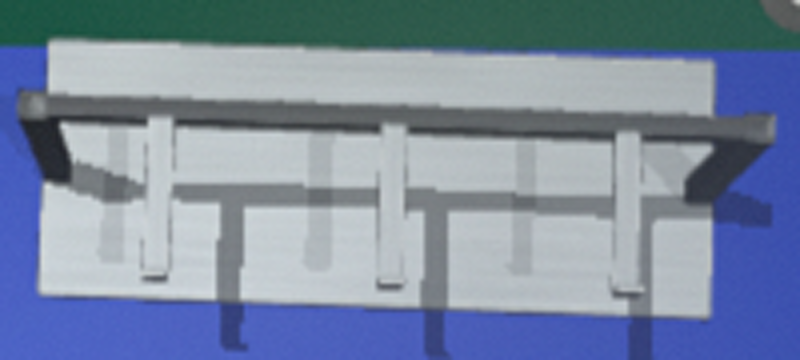

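```bash
python3 - <<'E'
from meas import *
print('frontdark', [ (u,onz(s,u,180,.17).round(4)) for u in (304,362.5,421)])
# per arm column profile of height/x along arm axis
for u0 in (304,362,421):
    col=[(v,)+tuple(c[v,u0 if v<185 else u0-0].round(3)) for v in range(154,206,1)]
    print(u0,[ (r[0],float(r[1]),float(r[3])) for r in col if r[3]>.1][:4],'...',[ (r[0],float(r[1]),float(r[3])) for r in col if r[3]>.1][-9:])
for (a,b) in ((159,275),(395,284),(630,290)): print('lip', onz(s,265+(a-4)/4,130+(b-3)/4,.186))
for (a,b) in ((160,115),(395,122),(630,130)): print('xbarface', onz(s,265+a/4,130+b/4,.17))
# crossbar angle 
mm=(c[:,:,2]>.155)&(c[:,:,2]<.18); mm[:,:285]=0;mm[:,440:]=0;mm[:140]=0;mm[167:]=0
d=cv2.fitLine(c[mm][:,:2].astype(np.float32),cv2.DIST_HUBER,0,.001,.001).ravel(); print(np.degrees(np.arctan2(d[1],d[0])),d)
E
```

```text
frontdark [(304, array([ 0.648 , -0.0289,  0.17  ])), (362.5, array([ 0.649, -0.154,  0.17 ])), (421, array([ 0.65  , -0.2783,  0.17  ]))]
304 [(155, 0.702, 0.171), (156, 0.7, 0.17), (157, 0.699, 0.169), (158, 0.696, 0.171)] ... [(192, 0.622, 0.169), (193, 0.62, 0.171), (194, 0.617, 0.171), (195, 0.616, 0.165), (196, 0.614, 0.168), (197, 0.608, 0.187), (198, 0.606, 0.186), (199, 0.604, 0.185), (200, 0.605, 0.168)]
362 [(156, 0.702, 0.168), (157, 0.699, 0.17), (158, 0.697, 0.17), (159, 0.695, 0.17)] ... [(194, 0.619, 0.169), (195, 0.616, 0.173), (196, 0.614, 0.173), (197, 0.612, 0.172), (198, 0.61, 0.171), (199, 0.605, 0.186), (200, 0.603, 0.186), (201, 0.601, 0.187), (202, 0.601, 0.173)]
421 [(158, 0.699, 0.166), (159, 0.697, 0.166), (160, 0.693, 0.172), (161, 0.691, 0.172)] ... [(196, 0.615, 0.175), (197, 0.613, 0.173), (198, 0.611, 0.169), (199, 0.609, 0.169), (200, 0.607, 0.171), (201, 0.602, 0.183), (202, 0.6, 0.187), (203, 0.599, 0.18), (204, 0.598, 0.171)]
lip [ 0.60610255 -0.02968436  0.186     ]
lip [ 0.60242978 -0.15363197  0.186     ]
lip [ 0.60036268 -0.27627823  0.186     ]
xbarface [ 0.69438812 -0.03038545  0.17      ]
xbarface [ 0.69144997 -0.15643909  0.17      ]
xbarface [ 0.6879859  -0.28170598  0.17      ]
88.651634 [ 0.02353113  0.9997231   0.69290835 -0.17264357]
```

```bash
cat > sl.py <<'E'
from h import *
def sleeve(C=(.5565,.3493)):
    s=snap('top'); im=s['image'].astype(float).sum(2)/3
    pc=proj(s,[*C,.209]); P=[]
    for v in range(int(pc[1])-9,int(pc[1])+10):
        for u in range(int(pc[0])-9,int(pc[0])+10):
            w=onz(s,u,v,.209)[:2]-C
            if np.hypot(*w)<.0145 and im[v,u]<120: P.append(w)
    P=np.array(P); 
    if len(P)<3: print('few',len(P)); return s
    m=P.mean(0); d=cv2.fitLine(P.astype(np.float32),cv2.DIST_HUBER,0,.001,.001).ravel()[:2]; d*=np.sign(d@m)
    f=lambda d: np.arctan2(.0454*d[0]+.999*d[1], -(.999*d[0]-.0454*d[1]))
    print('sleeve angle line',f(d),'mean',f(m),len(P)); return s
if __name__=='__main__':
    s=sleeve(); save(s,'slv.png',(100,190,160,240),10)
    o=robot.get_obs(); print(o['time'],o['tool_pos'],o['ee_rot'],o['joint_positions'][5],o['width'],o['wrist_force'])
E
python3 sl.py
```

```text
sleeve angle line 0.8361942 mean 1.0256665999024221 6
0.4 [ 0.18432882 -0.51813491  0.22733953] [-3.14136283e+00 -2.27108942e-05  3.41769670e-01] -0.10307877537970137 0.0941724453867682 [ 0.04334806  0.28660044 -0.33979371]
```

View pics/slv.png

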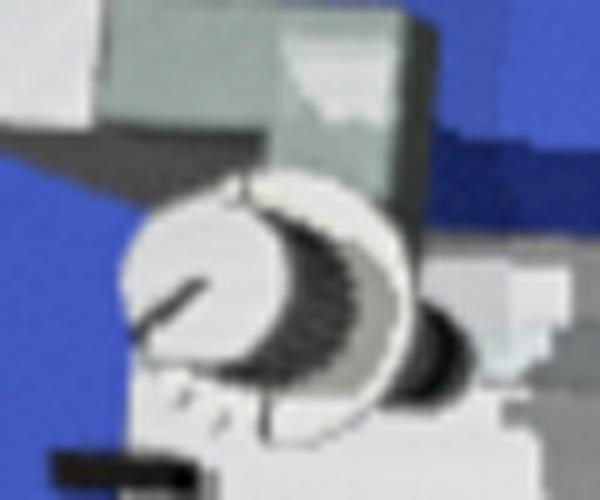

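```bash
python3 - <<'E'
from h import *
s=snap('top')
a=onz(s,120.0,217.7,.209);b=onz(s,113.0,223.2,.209);d=b-a
print(a,b,np.arctan2(.0454*d[0]+.999*d[1], -(.999*d[0]-.0454*d[1])))
E
```

```text
[0.55728624 0.34973204 0.209     ] [0.54565601 0.36382048 0.209     ] 0.8352751241834829
```

```bash
python3 - <<'E'
from h import *
s=snap('side'); save(s,'slvs.png',(275,300,310,345),14)
a=onz(s,220+282/4,280+126/4,.209);b=onz(s,220+304/4,280+150/4,.209);d=b-a
print(a,b,np.arctan2(.0454*d[0]+.999*d[1], -(.999*d[0]-.0454*d[1])))
E
```

```text
[0.55551983 0.34872967 0.209     ] [0.54413205 0.36539847 0.209     ] 0.9260349870392172
```

View pics/slvs.png

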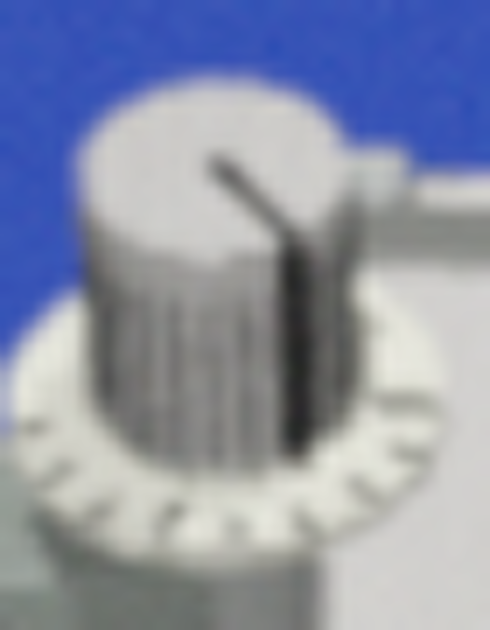

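```bash
python3 -m inch '[{"linear":[0,0.5,1],"twist":0.3,"gripper":1},{"linear":[0.3,1,1],"twist":0.3,"gripper":1},{"linear":[0.4,1,1],"twist":0.3,"gripper":1},{"linear":[0.4,1,1],"twist":0.3,"gripper":1}]'; python3 -m inch '[{"linear":[0.4,1,0],"twist":0.3,"gripper":1},{"linear":[0.4,1,0],"twist":0.3,"gripper":1},{"linear":[0.4,1,0],"twist":0.3,"gripper":1},{"linear":[0.4,1,0],"twist":0.3,"gripper":1}]'; python3 -m inch '[{"linear":[0.4,1,0],"twist":0.3,"gripper":1},{"linear":[0.4,1,0],"twist":0.3,"gripper":1},{"linear":[0.4,1,0],"twist":0.3,"gripper":1},{"linear":[0.4,1,0],"twist":0.3,"gripper":1}]'
```

```text
time: 0.83
tool_pos: [0.2251, -0.4166, 0.3309]
ee_rot: [3.137, 0.0, 0.658]
wrist_force: [-0.4, -0.3, 0.0]
width: 0.0942
time: 1.17
tool_pos: [0.2656, -0.3148, 0.3291]
ee_rot: [3.138, -0.0, 0.977]
wrist_force: [0.5, 0.1, -0.6]
width: 0.0937
time: 1.5
tool_pos: [0.3053, -0.2157, 0.3283]
ee_rot: [3.14, -0.0, 1.29]
wrist_force: [0.1, -0.7, -0.2]
width: 0.0938
```

```bash
python3 -m inch '[{"linear":[0.4,1,0],"twist":0.26,"gripper":1},{"linear":[0.4,1,0],"twist":0.26,"gripper":1},{"linear":[0.4,1,0],"twist":0.26,"gripper":1},{"linear":[0.4,1,0],"twist":0.26,"gripper":1}]'; for i in 1 ; do python3 -m inch '[{"linear":[0.4,1,0],"twist":0,"gripper":1},{"linear":[0.4,1,0],"twist":0,"gripper":1},{"linear":[0.4,1,0],"twist":0,"gripper":1}]'; python3 -m inch '[{"linear":[0.4,1,0],"twist":0,"gripper":1},{"linear":[0.4,1,0],"twist":0,"gripper":1},{"linear":[0.4,1,0],"twist":0,"gripper":1}]'; python3 -m inch '[{"linear":[0.5,1,0],"twist":0,"gripper":1},{"linear":[0.5,1,0],"twist":0,"gripper":1},{"linear":[0.5,1,0],"twist":0,"gripper":1}]'; python3 -m inch '[{"linear":[0.5,1,0],"twist":0,"gripper":1},{"linear":[0.5,1,0],"twist":0,"gripper":1},{"linear":[0.5,1,0],"twist":0,"gripper":1}]'; python3 -m inch '[{"linear":[0.3,0.6,0],"twist":0,"gripper":1},{"linear":[0.3,0.6,0],"twist":0,"gripper":1},{"linear":[0.3,0.6,0],"twist":0,"gripper":1},{"linear":[0.3,0.6,0],"twist":0,"gripper":1}]'; done
```

```text
time: 1.83
tool_pos: [0.3454, -0.1163, 0.3277]
ee_rot: [3.14, -0.001, 1.56]
wrist_force: [-0.3, 0.1, 0.1]
width: 0.0941
time: 2.08
tool_pos: [0.3853, -0.0179, 0.3273]
ee_rot: [3.141, -0.0, 1.553]
wrist_force: [0.2, 0.2, 0.2]
width: 0.0939
time: 2.33
tool_pos: [0.4259, 0.083, 0.3269]
ee_rot: [-3.142, -0.0, 1.555]
wrist_force: [0.5, -0.2, -0.0]
width: 0.094
time: 2.58
tool_pos: [0.4765, 0.1828, 0.3265]
ee_rot: [-3.141, 0.001, 1.555]
wrist_force: [-0.9, -0.8, -0.5]
width: 0.0936
time: 2.83
tool_pos: [0.5269, 0.2827, 0.3258]
ee_rot: [-3.141, 0.001, 1.554]
wrist_force: [0.7, -0.9, -0.9]
width: 0.0939
time: 3.17
tool_pos: [0.5561, 0.3409, 0.3248]
ee_rot: [-3.139, 0.003, 1.555]
wrist_force: [0.5, -1.0, 0.4]
width: 0.0939
```

```bash
python3 -m inch '[{"linear":[0,0.08,-0.3],"twist":0,"gripper":1},{"linear":[0,0.08,-0.6],"twist":0,"gripper":1},{"linear":[0,0.08,-0.9],"twist":0,"gripper":1},{"linear":[0,0.08,-0.9],"twist":0,"gripper":1}]';python3 -m inch '[{"linear":[0,0,-0.15],"twist":0,"gripper":1},{"linear":[0,0,-0.37],"twist":0,"gripper":1},{"linear":[0,0,-0.37],"twist":0,"gripper":1},{"linear":[0,0,-0.37],"twist":0,"gripper":1}]'
```

```text
time: 3.5
tool_pos: [0.552, 0.3457, 0.2294]
ee_rot: [-3.129, 0.008, 1.553]
wrist_force: [-0.2, -0.1, -1.8]
width: 0.0941
time: 3.83
tool_pos: [0.5547, 0.3482, 0.2013]
ee_rot: [-3.141, 0.001, 1.555]
wrist_force: [-0.1, -0.1, -0.0]
width: 0.0938
```

```bash
python3 -m inch '[{"linear":[0.02,0.01,-0.04],"twist":0,"gripper":1},{"linear":[0.02,0.01,-0.04],"twist":0,"gripper":1},{"linear":[0.02,0.01,-0.04],"twist":0,"gripper":0.3},{"linear":[0.02,0.01,-0.04],"twist":0,"gripper":0.2},{"linear":[0.02,0.01,-0.04],"twist":0,"gripper":0.2},{"linear":[0.02,0.01,-0.04],"twist":0,"gripper":0.2},{"linear":[0.02,0.01,-0.04],"twist":0,"gripper":0.2},{"linear":[0.02,0.01,-0.04],"twist":0,"gripper":0.2}]'
```

```text
time: 4.5
tool_pos: [0.5563, 0.3509, 0.1965]
ee_rot: [3.142, 0.0, 1.557]
wrist_force: [-0.0, -0.7, 0.0]
width: 0.0576
```

```bash
python3 -m inch '[{"linear":[0,0,0],"twist":0,"gripper":0.2},{"linear":[0,0,0],"twist":0,"gripper":0.2},{"linear":[0,0,0],"twist":0,"gripper":0.2},{"linear":[0,0,0],"twist":0,"gripper":0.2},{"linear":[0,0,0],"twist":0,"gripper":0.2},{"linear":[0,0,0],"twist":0,"gripper":0.2},{"linear":[0,0,0],"twist":0,"gripper":0.2},{"linear":[0,0,0],"twist":0,"gripper":0.2}]'
```

```text
time: 5.17
tool_pos: [0.5564, 0.3508, 0.1964]
ee_rot: [3.141, 0.0, 1.557]
wrist_force: [1.7, 0.0, 0.6]
width: 0.0358
```

```bash
python3 -m inch '[{"linear":[0,0,0],"twist":-0.1,"gripper":0.2},{"linear":[0,0,0],"twist":-0.2,"gripper":0.2},{"linear":[0,0,0],"twist":-0.3,"gripper":0.2},{"linear":[0,0,0],"twist":-0.4,"gripper":0.2},{"linear":[0,0,0],"twist":-0.5,"gripper":0.2},{"linear":[0,0,0],"twist":-0.6,"gripper":0.2},{"linear":[0,0,0],"twist":-0.6,"gripper":0.2},{"linear":[0,0,0],"twist":-0.6,"gripper":0.2}]';python3 -m inch '[{"linear":[0,0,0],"twist":-0.1,"gripper":0.2},{"linear":[0,0,0],"twist":-0.2,"gripper":0.2},{"linear":[0,0,0],"twist":-0.3,"gripper":0.2},{"linear":[0,0,0],"twist":-0.4,"gripper":0.2},{"linear":[0,0,0],"twist":-0.5,"gripper":0.2},{"linear":[0,0,0],"twist":-0.56,"gripper":0.2},{"linear":[0,0,0],"twist":-0.56,"gripper":0.2},{"linear":[0,0,0],"twist":-0.56,"gripper":0.2}]'
```

```text
time: 5.83
tool_pos: [0.5579, 0.3502, 0.1965]
ee_rot: [3.139, -0.002, 0.93]
wrist_force: [5.1, -0.5, -2.3]
width: 0.0355
time: 6.5
tool_pos: [0.5588, 0.349, 0.1965]
ee_rot: [3.138, -0.004, 0.342]
wrist_force: [7.5, -3.0, -2.8]
width: 0.0354
```

```bash
python3 -m inch '[{"linear":[0,0,0],"twist":0,"gripper":0.6},{"linear":[0,0,0],"twist":0,"gripper":1},{"linear":[0,0,0],"twist":0,"gripper":1},{"linear":[0,0,0],"twist":0,"gripper":1},{"linear":[0,0,0],"twist":0,"gripper":1},{"linear":[0,0,0.4],"twist":0,"gripper":1},{"linear":[0,0,0.8],"twist":0,"gripper":1},{"linear":[0,0,1],"twist":0,"gripper":1},{"linear":[0,0,1],"twist":0,"gripper":1}]'; python3 -m inch '[{"linear":[-0.4,-0.4,0],"twist":0,"gripper":1},{"linear":[-0.8,-0.8,0],"twist":0,"gripper":1},{"linear":[-1,-1,0],"twist":0,"gripper":1},{"linear":[-1,-1,0],"twist":0,"gripper":1}]'; python3 - <<'E'
from h import *
s=snap('side'); save(s,'slvs2.png',(275,300,310,345),14)
s=snap('top'); save(s,'top2.png')
E
```

```text
time: 7.25
tool_pos: [0.5575, 0.3519, 0.3045]
ee_rot: [-3.14, -0.012, 0.343]
wrist_force: [-0.6, -0.0, 1.6]
width: 0.0916
time: 7.58
tool_pos: [0.4528, 0.2484, 0.2952]
ee_rot: [3.141, 0.004, 0.342]
wrist_force: [0.5, 0.3, 0.5]
width: 0.094
```

View pics/slvs2.png

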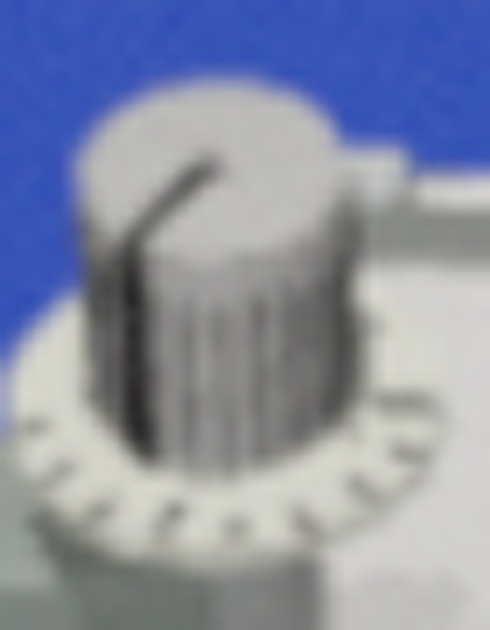

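View pics/top2.png

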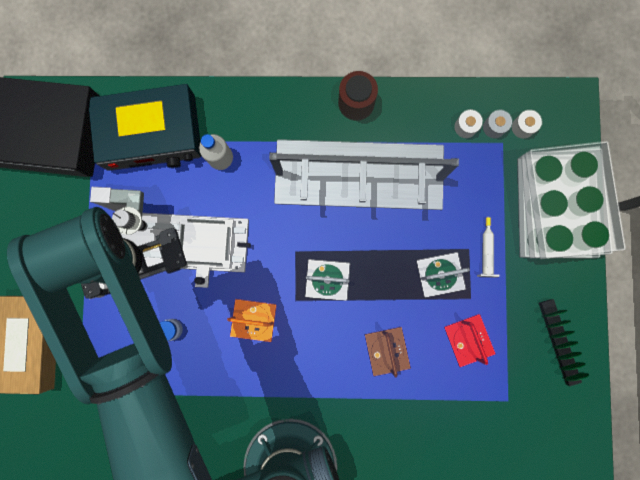

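```bash
python3 - <<'E'
from h import *
s=snap('side')
f=lambda d: np.arctan2(.0454*d[0]+.999*d[1], -(.999*d[0]-.0454*d[1]))
p=lambda a,b,z: onz(s,275+a/14-.5,300+b/14-.5,z)
print(f(p(130,240,.209)-p(215,160,.209)))
# ticks on plate z=.169 about axis
A=p(215,163,.209); print(A)
C=np.array([A[0],A[1],.169])
for t in [(405,400),(405,450),(360,492),(303,525),(235,528),(165,520),(100,510),(55,465),(30,425)]:
    d=p(*t,.169)-C; print(t,f(d).round(3),np.hypot(*d[:2]).round(4))
for z in(.169,.171): print('foot',f(p(142,455,z)-C),np.hypot(*(p(142,455,z)-C)[:2]))
R,t,K=cam(s)
s2=sorted
E
sed -i 's/few/few/' sl.py; python3 sl.py
```

```text
2.066940838249601
[0.55679548 0.34773711 0.209     ]
(405, 400) 0.002 0.0245
(405, 450) 0.372 0.0274
(360, 492) 0.74 0.0276
(303, 525) 1.084 0.0288
(235, 528) 1.402 0.0271
(165, 520) 1.759 0.0263
(100, 510) 2.083 0.0282
(55, 465) 2.483 0.0266
(30, 425) 2.815 0.0269
foot 2.19197848993471 0.016554486530623917
foot 2.105075996034798 0.018191676426327134
sleeve angle line 2.069249 mean 2.2077291752256154 7
7.7833 [0.45626984 0.2509976  0.29614641] [-3.14125433e+00 -2.73785232e-04  3.41997739e-01] 1.6226954634465507 0.09380469369481628 [ 1.36426078  0.6873871  -0.19204128]
```

```bash
python3 -m inch '[{"linear":[-0.24,-0.33,0],"twist":-0.1,"gripper":1},{"linear":[-0.24,-0.33,-0.2],"twist":-0.2,"gripper":1},{"linear":[-0.24,-0.33,-0.6],"twist":-0.3,"gripper":1},{"linear":[-0.24,-0.33,-1],"twist":-0.37,"gripper":1},{"linear":[-0.24,-0.33,-1],"twist":-0.37,"gripper":1},{"linear":[-0.24,-0.33,-1],"twist":-0.37,"gripper":1}]';  python3 -m inch '[{"linear":[0,0,-0.3],"twist":0,"gripper":1},{"linear":[0,0,-0.6],"twist":0,"gripper":1},{"linear":[0,0,-0.6],"twist":0,"gripper":1},{"linear":[0,0,-0.6],"twist":0,"gripper":1}]'; python3 - <<'E'
from h import *
s=snap('side'); save(s,'kn1.png',(220,240,420,400),4)
E
```

```text
time: 8.28
tool_pos: [0.4308, 0.2177, 0.1928]
ee_rot: [3.138, 0.008, -0.043]
wrist_force: [0.2, 0.7, 0.6]
width: 0.0939
time: 8.62
tool_pos: [0.434, 0.2187, 0.1388]
ee_rot: [-3.141, -0.002, -0.044]
wrist_force: [0.1, -0.5, 1.0]
width: 0.0942
```

View pics/kn1.png

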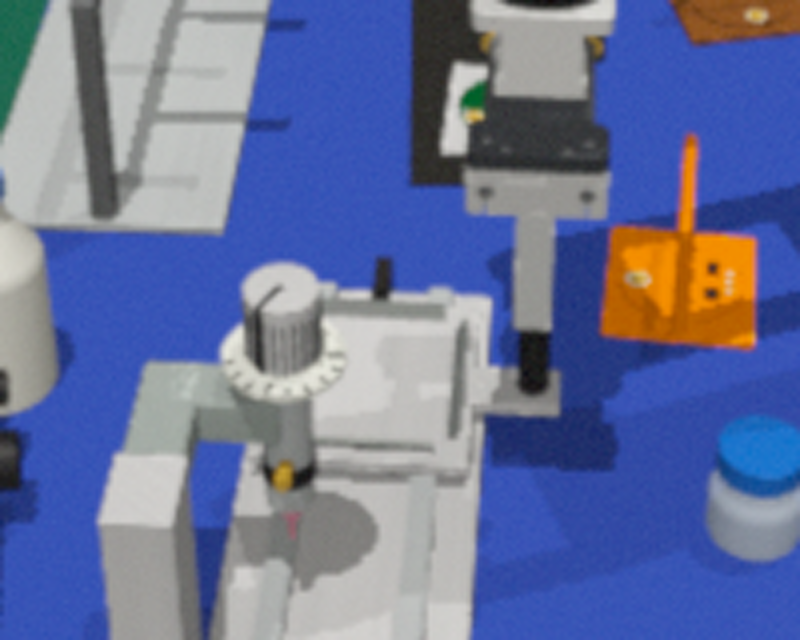

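```bash
python3 -m inch '[{"linear":[0,0,-0.3],"twist":0,"gripper":1},{"linear":[0,0,-0.6],"twist":0,"gripper":1},{"linear":[0,0,-0.84],"twist":0,"gripper":1},{"linear":[-0.01,0,-0.84],"twist":0,"gripper":0.5},{"linear":[-0.01,0,-0.84],"twist":0,"gripper":0},{"linear":[-0.01,0,-0.84],"twist":0,"gripper":0},{"linear":[-0.01,0,-0.84],"twist":0,"gripper":0},{"linear":[-0.01,0,-0.84],"twist":0,"gripper":0},{"linear":[-0.01,0,-0.84],"twist":0,"gripper":0},{"linear":[-0.01,0,-0.84],"twist":0,"gripper":0}]';  python3 -m inch '[{"linear":[0,0,0],"twist":0,"gripper":0},{"linear":[0,0,0],"twist":0,"gripper":0},{"linear":[0,0,0],"twist":0,"gripper":0},{"linear":[0,0,0],"twist":0,"gripper":0},{"linear":[0,0,0],"twist":0,"gripper":0},{"linear":[0,0,0],"twist":0,"gripper":0},{"linear":[0,0,0],"twist":0,"gripper":0},{"linear":[0,0,0],"twist":0,"gripper":0}]'
```

```text
time: 9.5
tool_pos: [0.4319, 0.218, 0.0535]
ee_rot: [-3.141, -0.002, -0.046]
wrist_force: [0.5, -0.2, -0.7]
width: 0.0509
time: 10.17
tool_pos: [0.4313, 0.2175, 0.0524]
ee_rot: [3.141, 0.0, -0.046]
wrist_force: [-0.1, -2.0, 0.2]
width: 0.0175
```

```bash
python3 -m inch '[{"linear":[-0.003,-0.08,0],"twist":0,"gripper":0},{"linear":[-0.007,-0.16,0],"twist":0,"gripper":0},{"linear":[-0.007,-0.16,0],"twist":0,"gripper":0},{"linear":[-0.007,-0.16,0],"twist":0,"gripper":0}]';  python3 -m inch '[{"linear":[-0.002,-0.05,0],"twist":0,"gripper":0},{"linear":[-0.002,-0.05,0],"twist":0,"gripper":0},{"linear":[-0.002,-0.05,0],"twist":0,"gripper":0}]';  python3 -m inch '[{"linear":[-0.002,-0.04,0],"twist":0,"gripper":0},{"linear":[-0.002,-0.04,0],"twist":0,"gripper":0},{"linear":[-0.002,-0.04,0],"twist":0,"gripper":0}]'
```

```text
time: 10.5
tool_pos: [0.4305, 0.2006, 0.0524]
ee_rot: [3.14, 0.0, -0.047]
wrist_force: [-1.7, -1.9, -0.0]
width: 0.0173
time: 10.75
tool_pos: [0.4303, 0.1962, 0.0524]
ee_rot: [3.141, 0.0, -0.046]
wrist_force: [-0.4, -0.6, -0.5]
width: 0.0174
time: 11.0
tool_pos: [0.4301, 0.1935, 0.0524]
ee_rot: [-3.14, 0.0, -0.046]
wrist_force: [-0.5, 3.9, -3.5]
width: 0.0174
```

```bash
python3 -m inch '[{"linear":[0,-0.03,0],"twist":0,"gripper":0},{"linear":[0,-0.03,0],"twist":0,"gripper":0},{"linear":[0,-0.03,0],"twist":0,"gripper":0}]'
```

```text
time: 11.25
tool_pos: [0.4302, 0.1934, 0.0524]
ee_rot: [-3.134, -0.0, -0.045]
wrist_force: [0.7, 13.9, -4.6]
width: 0.0177
```

```bash
python3 -m inch '[{"linear":[0,0.04,0],"twist":0,"gripper":0},{"linear":[0,0.04,0],"twist":0,"gripper":0},{"linear":[0,0.04,0],"twist":0,"gripper":1},{"linear":[0,0.04,0],"twist":0,"gripper":1},{"linear":[0,0.04,0],"twist":0,"gripper":1},{"linear":[0,0.04,0.3],"twist":0,"gripper":1},{"linear":[0,0.04,0.6],"twist":0,"gripper":1},{"linear":[0,0.04,1],"twist":0,"gripper":1},{"linear":[0,0.04,1],"twist":0,"gripper":1}]'; python3 -m inch '[{"linear":[0,-0.3,0.3],"twist":0.1,"gripper":1},{"linear":[0,-0.6,0.3],"twist":0.2,"gripper":1},{"linear":[0,-1,0.3],"twist":0.3,"gripper":1},{"linear":[0,-1,0.3],"twist":0.4,"gripper":1},{"linear":[0,-1,0.3],"twist":0.5,"gripper":1},{"linear":[0,-1,0.3],"twist":0.6,"gripper":1},{"linear":[0,-1,0.3],"twist":0.7,"gripper":1},{"linear":[0,-1,0.3],"twist":0.7,"gripper":1}]'; python3 -m inch '[{"linear":[0,-0.3,0.2],"twist":0.1,"gripper":1},{"linear":[0,-0.6,0.2],"twist":0.2,"gripper":1},{"linear":[0,-1,0.2],"twist":0.3,"gripper":1},{"linear":[0,-1,0.2],"twist":0.4,"gripper":1},{"linear":[0,-1,0.2],"twist":0.5,"gripper":1},{"linear":[0,-1,0.2],"twist":0.6,"gripper":1},{"linear":[0,-1,0.2],"twist":0.7,"gripper":1},{"linear":[0,-1,0.2],"twist":0.775,"gripper":1},{"linear":[0,-1,0.2],"twist":0.775,"gripper":1}]'
python3 - <<'E'
from meas import *
carriers()
save(s,'top3.png')
for u,v in ((206,243),): print(dep(s,u,v))
mk=(c[:,:,2]>.060)&(c[:,:,2]<.078); mk[:,:190]=0;mk[:,225:]=0;mk[:265]=0;mk[295:]=0
print('knob top',mk.sum(),c[mk].mean(0),c[mk].min(0),c[mk].max(0))
E
```

```text
time: 12.0
tool_pos: [0.4348, 0.1947, 0.1613]
ee_rot: [-3.137, -0.015, -0.046]
wrist_force: [0.4, 0.6, 0.3]
width: 0.0605
time: 12.67
tool_pos: [0.4304, 0.0932, 0.1828]
ee_rot: [3.141, -0.0, 0.688]
wrist_force: [-0.3, 0.1, -1.2]
width: 0.0942
time: 13.42
tool_pos: [0.4303, -0.0065, 0.2027]
ee_rot: [3.141, 0.0, 1.497]
wrist_force: [-0.4, 0.3, 0.0]
width: 0.0944
rect [440.96633416 274.17269327] 1604 ((456.18463134765625, -352.6582946777344), (91.41398620605469, 101.53258514404297), 12.018229484558105)
 pad 437.6666666666667 263.75 [ 0.48089648 -0.34486275  0.011     ]
 bail [ 0.4548853  -0.35079244  0.08802689] [ 0.44223593 -0.40203517  0.07579184] [ 0.46818379 -0.30385496  0.09563271] ang -78.24504 157
rect [332.85344057 280.20554066] 1119 ((439.8737487792969, -93.60183715820312), (74.47479248046875, 91.21100616455078), 84.50677490234375)
 pad 321.3333333333333 268.25 [ 0.46672207 -0.06677306  0.011     ]
 bail [ 0.43826262 -0.09480842  0.08835977] [ 0.43281163 -0.13045926  0.07943222] [ 0.4436257  -0.06028279  0.09411067] ang 85.363525 111
[0.52313359 0.2102497  0.02674621]
knob top 50 [0.43178151 0.19485187 0.06887608] [0.42450012 0.18685563 0.06048362] [0.44070561 0.20284102 0.07661489]
```

View pics/top3.png

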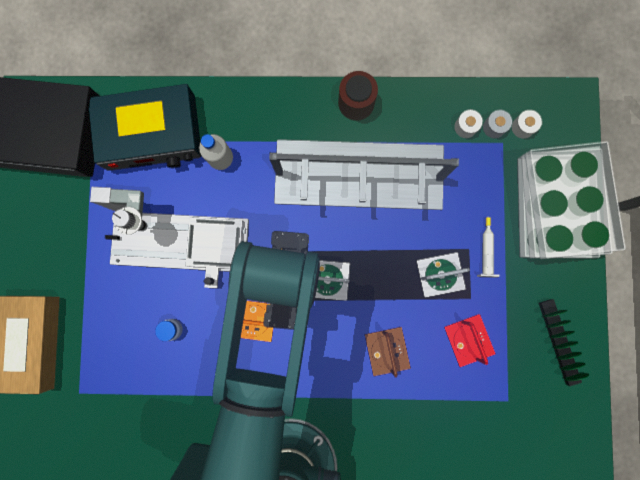

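```bash
python3 -m inch '[{"linear":[0.04,-0.4,0],"twist":0,"gripper":1},{"linear":[0.08,-0.8,0],"twist":0,"gripper":1},{"linear":[0.08,-1,-0.3],"twist":0,"gripper":1},{"linear":[0.08,-1,-0.5],"twist":0,"gripper":1},{"linear":[0.08,-1,-0.5],"twist":0,"gripper":1}]'; python3 -m inch '[{"linear":[0,-0.02,-0.3],"twist":0,"gripper":1},{"linear":[0,-0.02,-0.61],"twist":0,"gripper":1},{"linear":[0,-0.02,-0.61],"twist":0,"gripper":0.5},{"linear":[0,-0.02,-0.61],"twist":0,"gripper":0},{"linear":[0,-0.02,-0.61],"twist":0,"gripper":0},{"linear":[0,-0.02,-0.61],"twist":0,"gripper":0},{"linear":[0,-0.02,-0.61],"twist":0,"gripper":0},{"linear":[0,-0.02,-0.61],"twist":0,"gripper":0},{"linear":[0,-0.02,-0.61],"twist":0,"gripper":0},{"linear":[0,-0.02,-0.61],"twist":0,"gripper":0}]'
```

```text
time: 13.88
tool_pos: [0.4356, -0.1064, 0.148]
ee_rot: [-3.133, -0.002, 1.493]
wrist_force: [-0.6, -0.1, -1.0]
width: 0.0939
time: 14.72
tool_pos: [0.4385, -0.1083, 0.0921]
ee_rot: [3.141, 0.0, 1.499]
wrist_force: [-0.4, 0.4, -0.0]
width: 0.0442
```

```bash
python3 -m inch '[{"linear":[0,0,-0.03],"twist":0,"gripper":0},{"linear":[0,0,-0.03],"twist":0,"gripper":0},{"linear":[0,0,-0.03],"twist":0,"gripper":0},{"linear":[0,0,-0.03],"twist":0,"gripper":0},{"linear":[0,0,-0.03],"twist":0,"gripper":0},{"linear":[0,0,-0.03],"twist":0,"gripper":0},{"linear":[0,0,-0.03],"twist":0,"gripper":0},{"linear":[0,0,-0.03],"twist":0,"gripper":0}]';python3 -m inch '[{"linear":[0,0,0],"twist":0,"gripper":0},{"linear":[0,0,0.15],"twist":0,"gripper":0},{"linear":[0,0,0.3],"twist":0,"gripper":0},{"linear":[0,0,0.5],"twist":0,"gripper":0},{"linear":[0,0,0.5],"twist":0,"gripper":0},{"linear":[0,0,0.5],"twist":0,"gripper":0},{"linear":[0,0,0.5],"twist":0,"gripper":0}]'; python3 - <<'E'
from h import *
s=snap('side'); save(s,'ca1.png',(270,120,450,300),4)
E
```

```text
time: 15.38
tool_pos: [0.4378, -0.1082, 0.0884]
ee_rot: [-3.141, 0.0, 1.499]
wrist_force: [-1.7, 0.7, 0.8]
width: 0.0069
time: 15.97
tool_pos: [0.4377, -0.1079, 0.1372]
ee_rot: [-3.14, -0.001, 1.499]
wrist_force: [0.2, 0.4, -3.1]
width: 0.0069
```

View pics/ca1.png

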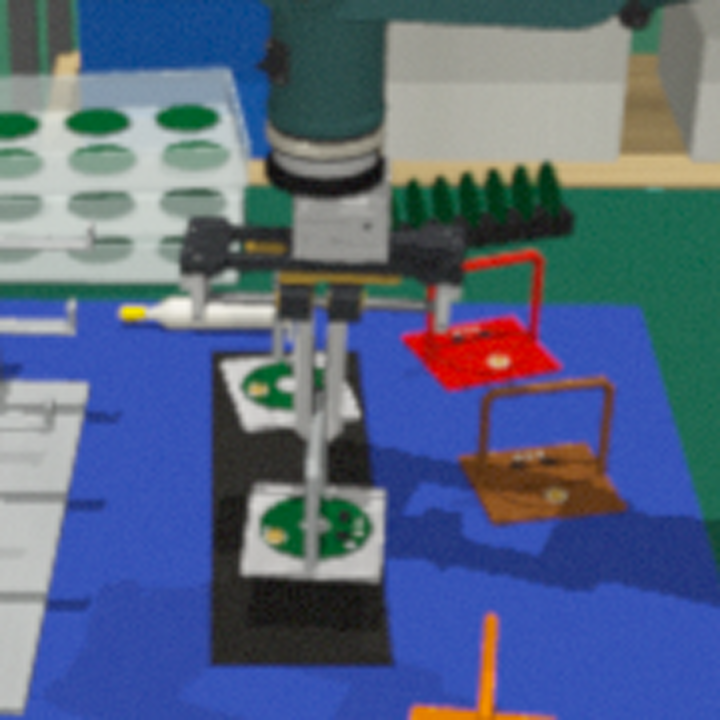

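```bash
python3 -m inch '[{"linear":[0.2,0.2,0.3],"twist":0,"gripper":0},{"linear":[0.4,0.5,0.63],"twist":0.027,"gripper":0},{"linear":[0.6,0.8,0.63],"twist":0.027,"gripper":0},{"linear":[0.84,1,0.63],"twist":0.027,"gripper":0},{"linear":[0.84,1,0.63],"twist":0.027,"gripper":0}]';python3 -m inch '[{"linear":[0,0.3,0],"twist":0,"gripper":0},{"linear":[0,0.6,0],"twist":0,"gripper":0},{"linear":[0,0.9,0],"twist":0,"gripper":0},{"linear":[0,1,0],"twist":0,"gripper":0},{"linear":[0,1,0],"twist":0,"gripper":0}]';python3 -m inch '[{"linear":[0,0.3,0],"twist":0,"gripper":0},{"linear":[0,0.5,0],"twist":0,"gripper":0},{"linear":[0,0.7,0],"twist":0,"gripper":0},{"linear":[0,0.7,0],"twist":0,"gripper":0},{"linear":[0,0.7,0],"twist":0,"gripper":0}]'; python3 - <<'E'
from h import *
s=snap('side'); save(s,'ca2.png',(220,200,420,360),4)
s=snap('top'); save(s,'ca2t.png',(80,170,280,300),4)
o=robot.get_obs(); print(o['tool_pos'],o['ee_rot'])
E
```

```text
time: 16.43
tool_pos: [0.5252, -0.0042, 0.2001]
ee_rot: [3.14, -0.003, 1.532]
wrist_force: [-0.4, -0.9, -3.8]
width: 0.0072
time: 16.85
tool_pos: [0.5212, 0.0937, 0.1996]
ee_rot: [-3.138, -0.0, 1.531]
wrist_force: [0.4, -0.4, -3.5]
width: 0.007
time: 17.27
tool_pos: [0.522, 0.1607, 0.2004]
ee_rot: [-3.14, 0.002, 1.527]
wrist_force: [-0.5, 0.2, -2.0]
width: 0.0071
[0.52223119 0.16010412 0.20086491] [-3.14077537e+00  1.59404344e-03  1.52578836e+00]
```

View pics/ca2.png

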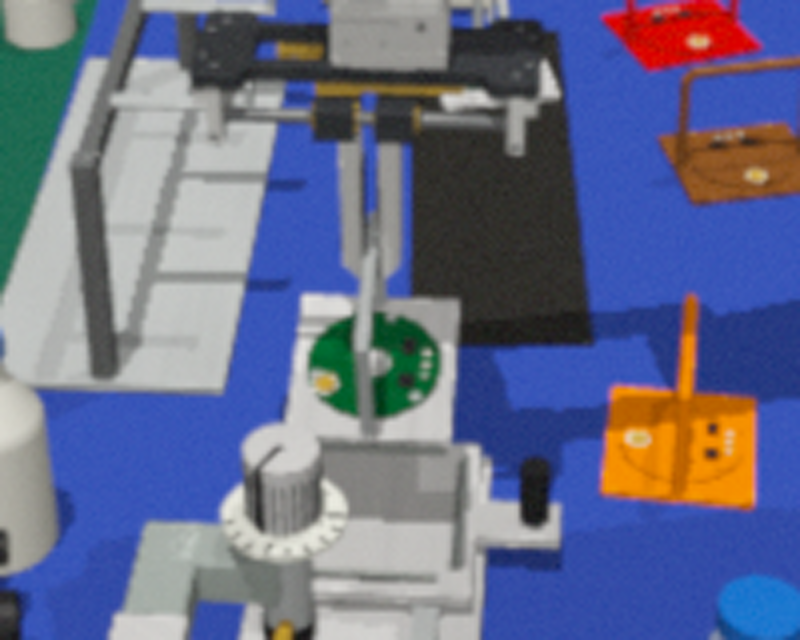

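View pics/ca2t.png

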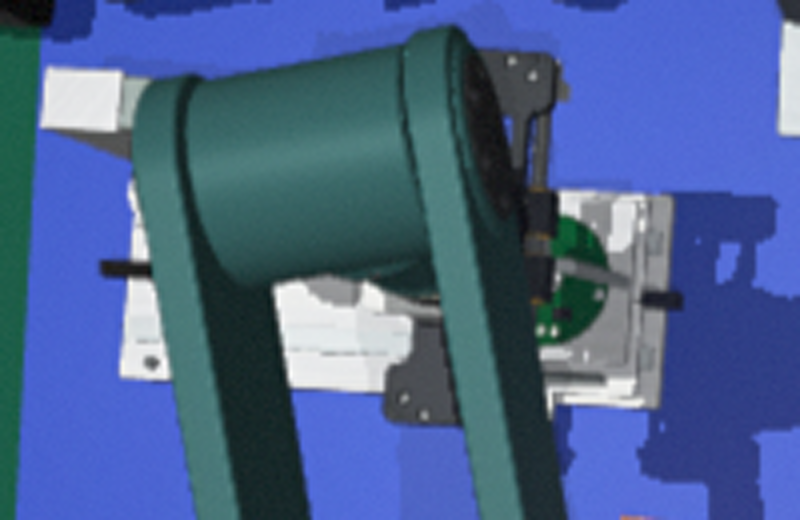

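```bash
python3 - <<'E'
from h import *
s=snap('side')
hsv=cv2.cvtColor(s['image'],cv2.COLOR_RGB2HSV); m=(hsv[...,0]>10)&(hsv[...,0]<30)&(hsv[...,1]>90)&(hsv[...,2]>110); m[:285]=0;m[305:]=0;m[:,:290]=0;m[:,312:]=0
v,u=np.nonzero(m); print(len(u),u.mean(),v.mean(),dep(s,u.mean(),v.mean()))
print(onz(s,u.mean(),v.mean(),.2+.0005-.0024-.084+.0088))
# expected
T=np.array([.5222,.1602]); y=np.array([.0454,.999]); x=np.array([.999,-.0454]); c=T+.0273*y; print('exp centre',c,'pad',c+.026*x+.016*y)
E
```

```text
15 300.6666666666667 295.26666666666665 [0.54917313 0.18118572 0.11499807]
[0.54836546 0.19116753 0.1229    ]
exp centre [0.52343942 0.1874727 ] pad [0.55013982 0.2022763 ]
```

```bash
python3 - <<'E'
from h import *
s=snap('side'); c=cloud(s); hsv=cv2.cvtColor(s['image'],cv2.COLOR_RGB2HSV)
g=(hsv[...,0]>50)&(hsv[...,0]<85)&(hsv[...,1]>120); g[:275]=0; g[:,:290]=0; g[:,335:]=0; g[307:]=0
P=c[g]; print(len(P)); A=np.c_[P[:,:2],np.ones(len(P))]; k,*_=np.linalg.lstsq(A,P[:,2],rcond=None); print('plane',k,'mean',P.mean(0),P.min(0),P.max(0)); print('board centre z', np.median(P[:,2]))
s=snap('top'); c=cloud(s); hsv=cv2.cvtColor(s['image'],cv2.COLOR_RGB2HSV)
m=np.zeros((480,640),bool); m[215:275,213:250]=1
g=m&(hsv[...,0]>55)&(hsv[...,0]<80)&(hsv[...,1]>120)
P=c[g]; P=P[P[:,2]<.16]; A=np.c_[P[:,:2],np.ones(len(P))]; k,*_=np.linalg.lstsq(A,P[:,2],rcond=None); print('top',len(P),k,P.mean(0),P.min(0),P.max(0))
b=m&(c[:,:,2]>.16)&(c[:,:,2]<.21); print(c[b].mean(0),c[b].min(0),c[b].max(0))
# plate right edge
q=m&(np.abs(c[:,:,2]-.12)<.015); print(c[q].min(0),c[q].max(0))
E
```

```text
385
plane [-0.01734611  0.71420398  0.00857956] mean [0.52117827 0.1709674  0.12164474] [0.47193897 0.13109945 0.10807475] [0.55861526 1.13569938 0.87062179]
board centre z 0.11803780386966531
top 240 [-0.00656696 -0.2083526   0.15800374] [0.52115251 0.15215778 0.12287888] [0.48812453 0.13445104 0.11371544] [0.55774834 0.1714873  0.13084488]
[0.52260796 0.1371099  0.18777853] [0.51774455 0.12556895 0.16048961] [0.53543096 0.15349151 0.20595801]
[0.47701676 0.11514853 0.11341853] [0.56715465 0.1714873  0.13459467]
```

```bash
python3 -m inch '[{"linear":[0,0.1,0],"twist":0,"gripper":0},{"linear":[0,0.19,0],"twist":0,"gripper":0},{"linear":[0,0.19,-0.15],"twist":0,"gripper":0},{"linear":[0,0.19,-0.3],"twist":0,"gripper":0},{"linear":[0,0.19,-0.45],"twist":0,"gripper":0},{"linear":[0,0.19,-0.55],"twist":0,"gripper":0},{"linear":[0,0.19,-0.55],"twist":0,"gripper":0},{"linear":[0,0.19,-0.55],"twist":0,"gripper":0}]'; cat > tilt.py <<'E'
from h import *
s=snap('side'); save(s,'ca3.png',(220,200,420,360),4)
c=cloud(s); hsv=cv2.cvtColor(s['image'],cv2.COLOR_RGB2HSV)
g=(hsv[...,0]>50)&(hsv[...,0]<85)&(hsv[...,1]>120)&(s['depth']>0); g[:270]=0; g[:,:280]=0; g[:,345:]=0; g[350:]=0
P=c[g]; P=P[(P[:,2]<.2)]; md=np.median(P,0); P=P[np.linalg.norm(P-md,axis=1)<.045]
A=np.c_[P[:,:2],np.ones(len(P))]; k,*_=np.linalg.lstsq(A,P[:,2],rcond=None); print('plane',k[:2],len(P),'mean',P.mean(0),'ext',P.min(0),P.max(0),'ctr',(P.min(0)+P.max(0))/2)
o=robot.get_obs(); print(o['time'],o['tool_pos'],o['ee_rot'],o['wrist_force'],o['width'])
E
python3 tilt.py
```

```text
time: 18.18
tool_pos: [0.5219, 0.1812, 0.146]
ee_rot: [-3.14, 0.0, 1.528]
wrist_force: [0.0, 0.1, -2.4]
width: 0.0069
plane [-0.00842335 -0.21736756] 340 mean [0.51870562 0.18568245 0.06305039] ext [0.48841787 0.15268274 0.05326958] [0.55256909 0.22385534 0.07317813] ctr [0.52049348 0.18826904 0.06322386]
18.2333 [0.52254593 0.18118826 0.14708789] [ 3.14078866e+00 -3.18663180e-04  1.52748248e+00] [-0.01358493 -0.22046309 -2.95368333] 0.006901510787091893
```

View pics/ca3.png

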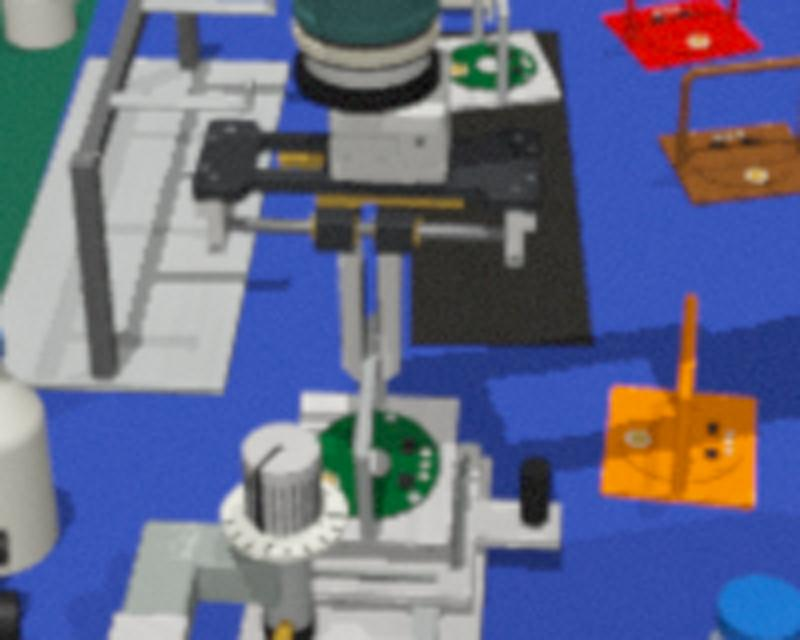

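```bash
python3 -m inch '[{"linear":[0,0,-0.08],"twist":0,"gripper":0},{"linear":[0,0,-0.15],"twist":0,"gripper":0},{"linear":[0,-0.03,-0.18],"twist":0,"gripper":0},{"linear":[-0.003,-0.065,-0.2],"twist":0,"gripper":0},{"linear":[-0.005,-0.1,-0.225],"twist":0,"gripper":0},{"linear":[-0.006,-0.13,-0.25],"twist":0,"gripper":0},{"linear":[-0.007,-0.16,-0.275],"twist":0,"gripper":0},{"linear":[-0.008,-0.19,-0.295],"twist":0,"gripper":0},{"linear":[-0.008,-0.19,-0.295],"twist":0,"gripper":0}]'; python3 tilt.py
```

```text
time: 18.98
tool_pos: [0.5232, 0.165, 0.1216]
ee_rot: [3.135, -0.009, 1.528]
wrist_force: [-1.4, 8.0, 12.0]
width: 0.0066
plane [-0.00856945 -0.05983301] 254 mean [0.51598615 0.18175456 0.04040786] ext [0.4885653  0.15201991 0.03401862] [0.5514673  0.22071394 0.04497474] ctr [0.5200163  0.18636692 0.03949668]
19.0333 [0.52318191 0.16503557 0.12155655] [ 3.13508856 -0.00867817  1.52800958] [-2.58588389  7.96940654 10.51368155] 0.007035406272045655
```

View pics/ca3.png

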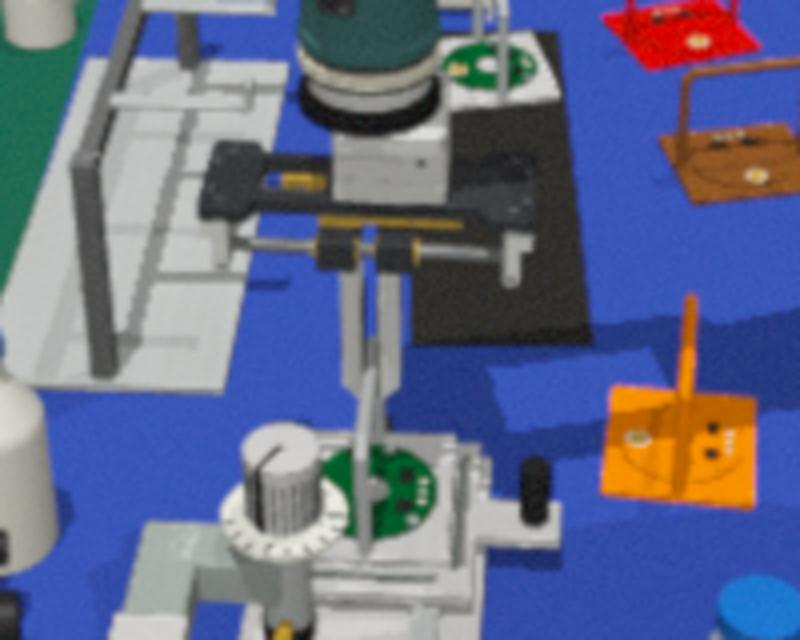

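```bash
python3 -m inch '[{"linear":[0,0.02,0],"twist":0,"gripper":0},{"linear":[0,0.03,-0.01],"twist":0,"gripper":0},{"linear":[0,0.03,-0.02],"twist":0,"gripper":0},{"linear":[0,0.03,-0.02],"twist":0,"gripper":0}]'; python3 tilt.py
```

```text
time: 19.37
tool_pos: [0.5231, 0.1649, 0.1195]
ee_rot: [3.135, -0.001, 1.527]
wrist_force: [-1.2, 0.1, 12.8]
width: 0.0069
plane [-0.0110146  -0.02933413] 238 mean [0.5163562  0.18332406 0.03924352] ext [0.48859038 0.15244041 0.03348836] [0.55138911 0.22286913 0.04476166] ctr [0.51998974 0.18765477 0.03912501]
19.4167 [0.5231294  0.16484204 0.1194316 ] [ 3.13544074e+00 -1.34771278e-03  1.52716618e+00] [-1.79316783 -0.8624301  12.037408  ] 0.006818145565596047
```

```bash
python3 -m inch '[{"linear":[0,0.01,0],"twist":0,"gripper":0},{"linear":[0,0.01,0],"twist":0,"gripper":0.3},{"linear":[0,0.01,0],"twist":0,"gripper":0.3},{"linear":[0,0.01,0],"twist":0,"gripper":0.3},{"linear":[0,0.01,0],"twist":0,"gripper":0.3}]'; python3 tilt.py
```

```text
time: 19.83
tool_pos: [0.521, 0.1655, 0.1143]
ee_rot: [-3.14, 0.001, 1.527]
wrist_force: [0.2, 0.4, 0.2]
width: 0.0276
plane [ 0.00329559 -0.02446343] 234 mean [0.51557664 0.1841761  0.0387549 ] ext [0.48858752 0.15472965 0.03477748] [0.55142044 0.22223889 0.04209544] ctr [0.52000398 0.18848427 0.03843646]
19.8833 [0.52102761 0.16554317 0.11425883] [-3.14029425e+00  4.84052878e-04  1.52710360e+00] [-0.95872313  0.97924043 -0.75814643] 0.028271874791932376
```

View pics/ca3.png

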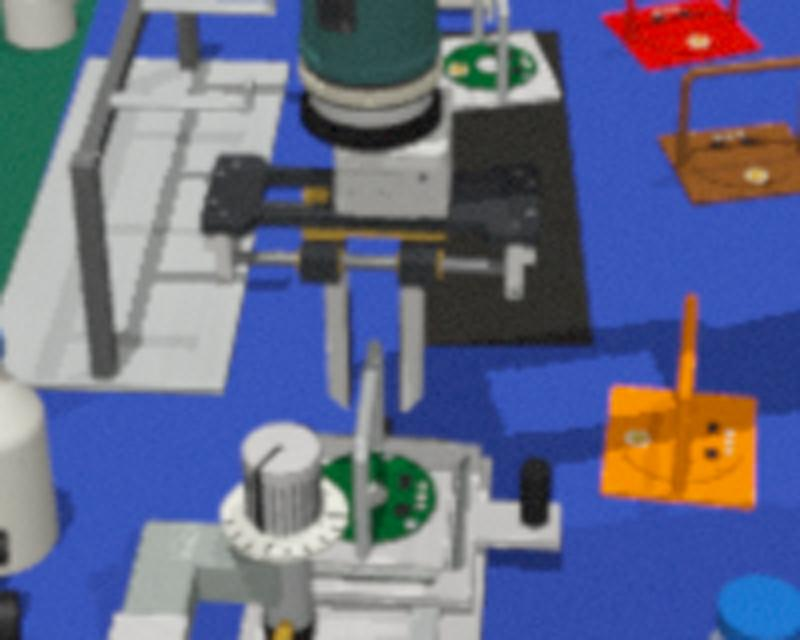

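```bash
python3 -m inch '[{"linear":[0,0,0.2],"twist":0,"gripper":0.5},{"linear":[0,0,0.5],"twist":0,"gripper":1},{"linear":[0,0,0.9],"twist":0,"gripper":1},{"linear":[-0.3,0.1,0.9],"twist":-0.1,"gripper":1},{"linear":[-0.6,0.2,0.9],"twist":-0.2,"gripper":1},{"linear":[-0.9,0.28,0.9],"twist":-0.3,"gripper":1},{"linear":[-0.9,0.28,0.9],"twist":-0.4,"gripper":1},{"linear":[-0.9,0.28,0.9],"twist":-0.5,"gripper":1},{"linear":[-0.9,0.28,0.9],"twist":-0.6,"gripper":1},{"linear":[-0.9,0.28,0.9],"twist":-0.7,"gripper":1}]';python3 -m inch '[{"linear":[0,0,0],"twist":-0.1,"gripper":1},{"linear":[0,0,0],"twist":-0.2,"gripper":1},{"linear":[0,0,0],"twist":-0.3,"gripper":1},{"linear":[0,0,0],"twist":-0.4,"gripper":1},{"linear":[0,0,0],"twist":-0.5,"gripper":1},{"linear":[0,0,0],"twist":-0.6,"gripper":1},{"linear":[0,0,0],"twist":-0.7,"gripper":1},{"linear":[0,0,0],"twist":-0.8,"gripper":1},{"linear":[0,0,0],"twist":-0.8,"gripper":1}]'; python3 tilt.py; python3 - <<'E'
from h import *
s=snap('top'); save(s,'ca4.png',(80,170,280,300),4)
E
```

```text
time: 20.72
tool_pos: [0.431, 0.1938, 0.2046]
ee_rot: [-3.141, 0.001, 0.79]
wrist_force: [-0.8, -0.4, 0.4]
width: 0.0913
time: 21.47
tool_pos: [0.4312, 0.1936, 0.2044]
ee_rot: [3.141, 0.001, -0.045]
wrist_force: [-0.7, 0.4, -0.1]
width: 0.0938
plane [ 0.00501644 -0.02566447] 239 mean [0.51623991 0.18498088 0.03880175] ext [0.48859514 0.15233583 0.03446702] [0.55107635 0.22308602 0.04397651] ctr [0.51983574 0.18771093 0.03922177]
21.5167 [0.43124132 0.1936929  0.20449605] [ 3.14110866e+00  1.01055067e-03 -4.14308329e-02] [-1.02383998  0.86674981 -0.42488773] 0.09424114755912003
```

View pics/ca4.png

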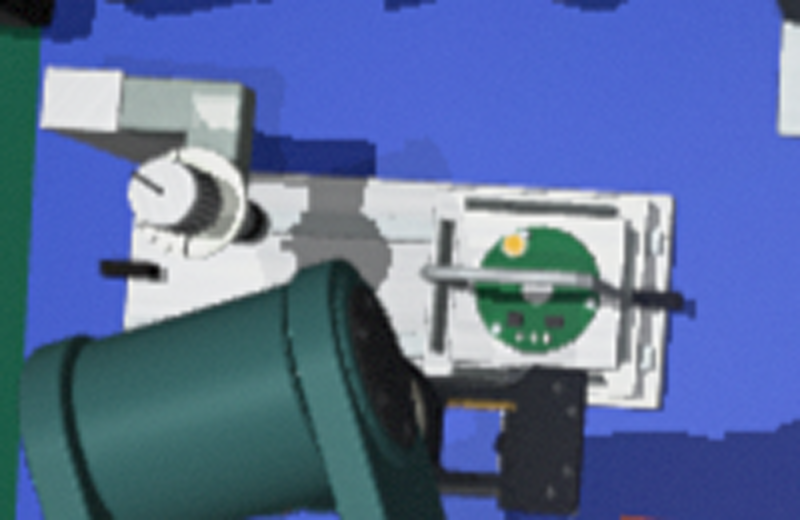

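View pics/ca3.png

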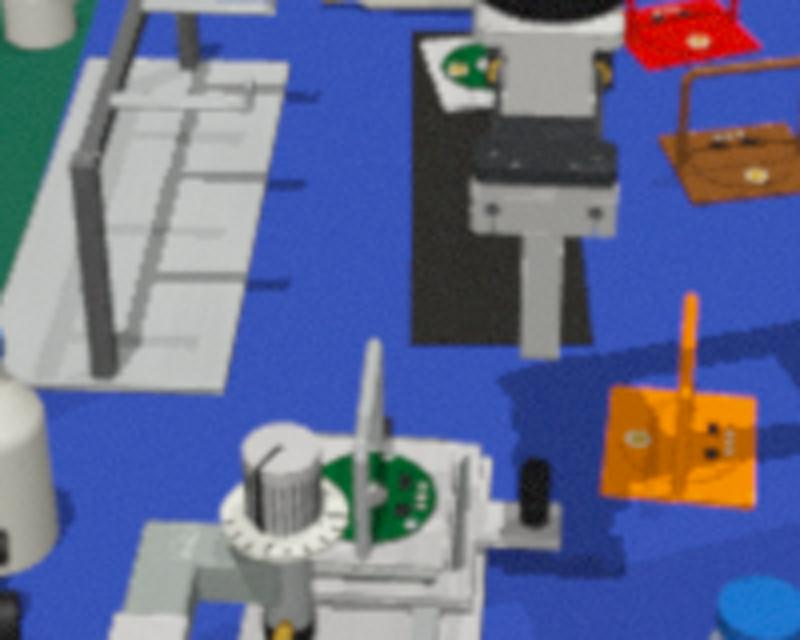

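```bash
cat > pad.py <<'E'
from h import *
s=snap('top'); hsv=cv2.cvtColor(s['image'],cv2.COLOR_RGB2HSV)
m=(hsv[...,0]>10)&(hsv[...,0]<30)&(hsv[...,1]>110)&(hsv[...,2]>130); m[:200]=0;m[275:]=0;m[:,:110]=0;m[:,245:]=0
v,u=np.nonzero(m); p=onz(s,u.mean(),v.mean(),.0388); print('pad top',len(u),u.mean(),v.mean(),p,'needle~(.5566,.349)')
d=np.array([.5566,.349])-p[:2]; print('along x,y station',d@[.999,-.0454],d@[.0454,.999])
c=cloud(s); k=(c[:,:,2]>.09)&(c[:,:,2]<.13); k[:200]=0;k[275:]=0;k[:,:180]=0;k[:,245:]=0; Q=c[k]
if len(Q):
    Q=Q[np.abs(Q[:,0]-.5225)<.012]; A=np.c_[Q[:,1],np.ones(len(Q))]; print('bail',Q.mean(0),np.median(Q[:,2]),'slope',np.linalg.lstsq(A,Q[:,2],rcond=None)[0][0],Q.min(0),Q.max(0))
E
python3 pad.py
```

```text
pad top 21 206.14285714285714 244.0 [0.51966206 0.20709526 0.0388    ] needle~(.5566,.349)
along x,y station 0.030458524957306145 0.1434398226463805
bail [0.52410089 0.18717052 0.11751225] 0.11852881588918465 slope -0.003029548253310129 [0.51796541 0.14081508 0.09160288] [0.5299133  0.23869081 0.12473107]
```

```bash
sed -i 's/m\[275:\]=0;m/m[240:]=0;m/' pad.py; python3 pad.py
```

```text
pad top 14 207.71428571428572 230.5 [0.55195463 0.20437391 0.0388    ] needle~(.5566,.349)
along x,y station -0.001925300792575262 0.14469236151561857
bail [0.52412206 0.1867671  0.11676445] 0.1181961504421487 slope 0.007500355702822137 [0.51870382 0.14064858 0.09180302] [0.53019036 0.23997265 0.12621605]
```

```bash
python3 -m inch '[{"linear":[0,0,-0.3],"twist":0,"gripper":1},{"linear":[0,0,-0.6],"twist":0,"gripper":1},{"linear":[0,0,-0.9],"twist":0,"gripper":1},{"linear":[0,0,-0.9],"twist":0,"gripper":1},{"linear":[0,0,-0.9],"twist":0,"gripper":1}]';python3 -m inch '[{"linear":[0,0,-0.3],"twist":0,"gripper":1},{"linear":[0,0,-0.62],"twist":0,"gripper":0.5},{"linear":[0,0,-0.62],"twist":0,"gripper":0},{"linear":[0,0,-0.62],"twist":0,"gripper":0},{"linear":[0,0,-0.62],"twist":0,"gripper":0},{"linear":[0,0,-0.62],"twist":0,"gripper":0},{"linear":[0,0,-0.62],"twist":0,"gripper":0},{"linear":[0,0,-0.62],"twist":0,"gripper":0},{"linear":[0,0,-0.62],"twist":0,"gripper":0},{"linear":[0,0,-0.62],"twist":0,"gripper":0}]';python3 -m inch '[{"linear":[0,0,0],"twist":0,"gripper":0},{"linear":[0,0,0],"twist":0,"gripper":0},{"linear":[0,0,0],"twist":0,"gripper":0},{"linear":[0,0,0],"twist":0,"gripper":0},{"linear":[0,0,0],"twist":0,"gripper":0}]'
```

```text
time: 22.08
tool_pos: [0.4302, 0.1934, 0.1136]
ee_rot: [3.14, 0.004, -0.043]
wrist_force: [-0.5, -0.5, -0.8]
width: 0.094
time: 22.92
tool_pos: [0.4317, 0.1939, 0.0536]
ee_rot: [-3.141, -0.001, -0.044]
wrist_force: [-0.2, -0.2, 0.3]
width: 0.0377
time: 23.33
tool_pos: [0.4314, 0.1939, 0.0529]
ee_rot: [-3.142, 0.0, -0.044]
wrist_force: [-1.0, 1.3, 1.1]
width: 0.0174
```

```bash
python3 -m inch '[{"linear":[0.005,0.1,0],"twist":0,"gripper":0},{"linear":[0.01,0.25,0],"twist":0,"gripper":0},{"linear":[0.018,0.4,0],"twist":0,"gripper":0},{"linear":[0.025,0.55,0],"twist":0,"gripper":0},{"linear":[0.032,0.7,0],"twist":0,"gripper":0},{"linear":[0.04,0.85,0],"twist":0,"gripper":0},{"linear":[0.045,1,0],"twist":0,"gripper":0}]';python3 -m inch '[{"linear":[0.007,0.15,0],"twist":0,"gripper":0},{"linear":[0.014,0.28,0],"twist":0,"gripper":0},{"linear":[0.018,0.38,0],"twist":0,"gripper":0},{"linear":[0.02,0.434,0],"twist":0,"gripper":0},{"linear":[0.02,0.434,0],"twist":0,"gripper":0},{"linear":[0.02,0.434,0],"twist":0,"gripper":0}]';python3 pad.py;python3 - <<'E'
from h import *
s=snap('side'); save(s,'ca5.png',(220,280,400,420),4)
o=robot.get_obs(); print(o['tool_pos'])
E
```

```text
time: 23.92
tool_pos: [0.436, 0.2944, 0.053]
ee_rot: [3.14, -0.0, -0.044]
wrist_force: [0.3, -2.6, 2.3]
width: 0.0176
time: 24.42
tool_pos: [0.4379, 0.3381, 0.053]
ee_rot: [-3.14, -0.0, -0.043]
wrist_force: [1.0, 0.6, -0.2]
width: 0.0178
pad top 4 148.5 227.5 [0.55767297 0.34673755 0.0388    ] needle~(.5566,.349)
along x,y station -0.0011746076837755894 0.0022114740232294957
[0.4379393  0.33735813 0.05296831]
```

View pics/ca5.png

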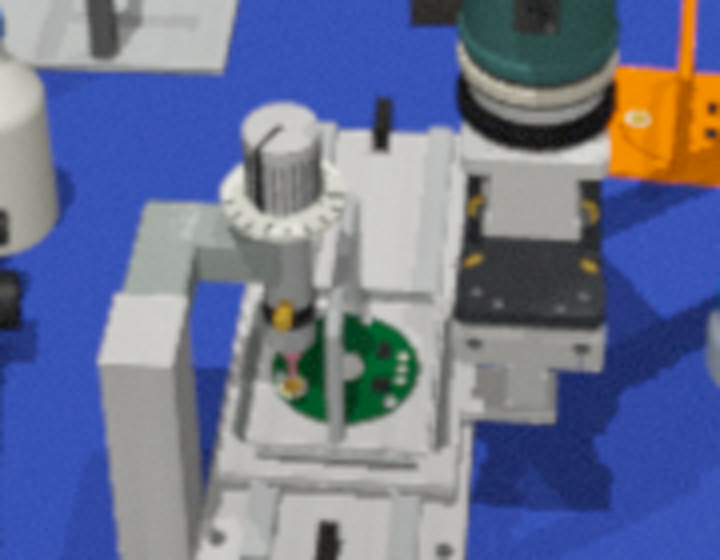

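```bash
python3 - <<'E'
from h import *
s=snap('side'); save(s,'ca6.png',(278,350,318,390),15)
for P in ([.5566,.349,.046],[.5566,.349,.0388],[.5566,.344,.0388],[.5566,.349,.076]):
    q=proj(s,P); print(P,q,(q-[278,350])*15+7)
hsv=cv2.cvtColor(s['image'],cv2.COLOR_RGB2HSV); m=(hsv[...,0]>10)&(hsv[...,0]<30)&(hsv[...,1]>70)&(hsv[...,2]>110); m[:367]=0;m[385:]=0;m[:,:280]=0;m[:,305:]=0
v,u=np.nonzero(m); print(len(u),u.mean(),v.mean(),onz(s,u.mean(),v.mean(),.0388), (u.min()+u.max())/2,(v.min()+v.max())/2)
E
```

```text
[0.5566, 0.349, 0.046] [292.76690884 374.0965062 ] [228.50363256 368.44759297]
[0.5566, 0.349, 0.0388] [292.88286601 376.63308895] [230.24299019 406.49633421]
[0.5566, 0.344, 0.0388] [293.06259966 374.78949134] [232.93899496 378.8423701 ]
[0.5566, 0.349, 0.076] [292.27500605 363.33604988] [221.12509076 207.04074815]
20 292.95 375.9 [0.55660879 0.34701659 0.0388    ] 293.0 376.0
```

View pics/ca6.png

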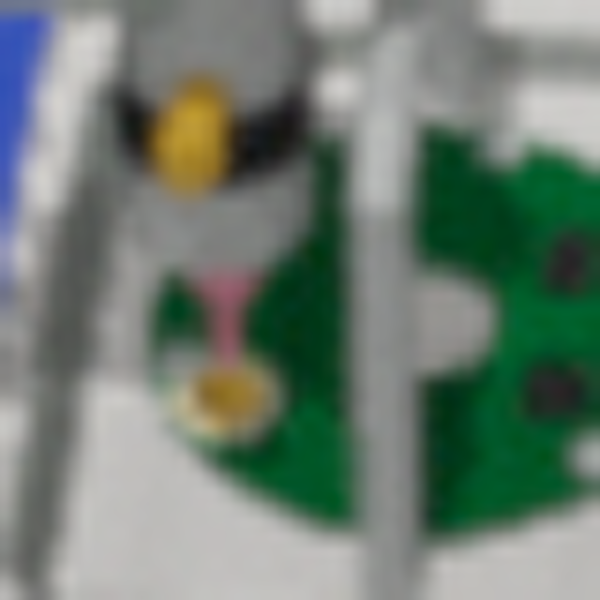

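```bash
python3 -m inch '[{"linear":[0,0.01,0],"twist":0,"gripper":0},{"linear":[0,0.01,0],"twist":0,"gripper":0},{"linear":[0,0.01,0],"twist":0,"gripper":0},{"linear":[0,0.01,0],"twist":0,"gripper":0},{"linear":[0,0.01,0],"twist":0,"gripper":0},{"linear":[0,0.01,0],"twist":0,"gripper":0},{"linear":[0,0.01,0],"twist":0,"gripper":0},{"linear":[0,0.01,0],"twist":0,"gripper":0},{"linear":[0,0.01,0],"twist":0,"gripper":0},{"linear":[0,0.01,0],"twist":0,"gripper":0}]'; for i in 1 2; do python3 -m inch '[{"linear":[0,0,0],"twist":0,"gripper":0},{"linear":[0,0,0],"twist":0,"gripper":0},{"linear":[0,0,0],"twist":0,"gripper":0},{"linear":[0,0,0],"twist":0,"gripper":0},{"linear":[0,0,0],"twist":0,"gripper":0},{"linear":[0,0,0],"twist":0,"gripper":0},{"linear":[0,0,0],"twist":0,"gripper":0},{"linear":[0,0,0],"twist":0,"gripper":0},{"linear":[0,0,0],"twist":0,"gripper":0},{"linear":[0,0,0],"twist":0,"gripper":0}]'; done; python3 - <<'E'
from h import *
s=snap('side')
hsv=cv2.cvtColor(s['image'],cv2.COLOR_RGB2HSV); m=(hsv[...,0]>10)&(hsv[...,0]<30)&(hsv[...,1]>70)&(hsv[...,2]>110); m[:367]=0;m[385:]=0;m[:,:280]=0;m[:,305:]=0
v,u=np.nonzero(m); print(len(u),u.mean(),v.mean(),onz(s,u.mean(),v.mean(),.0388))
E
```

```text
time: 25.4
tool_pos: [0.438, 0.3382, 0.053]
ee_rot: [3.141, -0.0, -0.044]
wrist_force: [0.7, -1.6, -0.5]
width: 0.0177
time: 26.23
tool_pos: [0.438, 0.3382, 0.053]
ee_rot: [3.141, -0.0, -0.044]
wrist_force: [1.2, -0.8, -0.3]
width: 0.0176
time: 27.07
tool_pos: [0.438, 0.3382, 0.053]
ee_rot: [3.141, -0.0, -0.044]
wrist_force: [1.6, -1.1, -0.0]
width: 0.017
19 292.6842105263158 376.1578947368421 [0.55709641 0.34772861 0.0388    ]
```

```bash
python3 -m inch '[{"linear":[-0.005,-0.1,0],"twist":0,"gripper":0},{"linear":[-0.01,-0.25,0],"twist":0,"gripper":0},{"linear":[-0.018,-0.4,0],"twist":0,"gripper":0},{"linear":[-0.025,-0.55,0],"twist":0,"gripper":0},{"linear":[-0.032,-0.7,0],"twist":0,"gripper":0},{"linear":[-0.04,-0.85,0],"twist":0,"gripper":0},{"linear":[-0.045,-1,0],"twist":0,"gripper":0}]';python3 -m inch '[{"linear":[-0.007,-0.15,0],"twist":0,"gripper":0},{"linear":[-0.014,-0.28,0],"twist":0,"gripper":0},{"linear":[-0.018,-0.38,0],"twist":0,"gripper":0},{"linear":[-0.02,-0.444,0],"twist":0,"gripper":0},{"linear":[-0.02,-0.444,0],"twist":0,"gripper":0},{"linear":[-0.02,-0.444,0],"twist":0,"gripper":0}]'; python3 -m inch '[{"linear":[0,0,0],"twist":0,"gripper":1},{"linear":[0,0,0],"twist":0,"gripper":1},{"linear":[0,0,0],"twist":0,"gripper":1},{"linear":[0,0,0.3],"twist":0,"gripper":1},{"linear":[0,0,0.6],"twist":0,"gripper":1},{"linear":[0,0,1],"twist":0,"gripper":1},{"linear":[0,0,1],"twist":0,"gripper":1}]'; python3 -m inch '[{"linear":[0,0,0.5],"twist":0.1,"gripper":1},{"linear":[0,0,0.5],"twist":0.2,"gripper":1},{"linear":[0.1,0,0.5],"twist":0.3,"gripper":1},{"linear":[0.1,-0.1,0.5],"twist":0.4,"gripper":1},{"linear":[0.1,-0.2,0.5],"twist":0.5,"gripper":1},{"linear":[0.1,-0.3,0.5],"twist":0.6,"gripper":1},{"linear":[0.1,-0.3,0.5],"twist":0.7,"gripper":1},{"linear":[0.1,-0.3,0.5],"twist":0.7,"gripper":1}]'; python3 pad.py; python3 tilt.py
```

```text
time: 27.7
tool_pos: [0.4333, 0.2365, 0.053]
ee_rot: [-3.141, -0.001, -0.044]
wrist_force: [1.3, 1.8, -3.0]
width: 0.0174
time: 28.2
tool_pos: [0.4314, 0.1935, 0.053]
ee_rot: [-3.141, 0.0, -0.044]
wrist_force: [1.3, 2.2, -3.6]
width: 0.0176
time: 28.78
tool_pos: [0.4355, 0.1951, 0.1617]
ee_rot: [-3.137, -0.014, -0.043]
wrist_force: [1.4, 0.8, 0.6]
width: 0.0608
time: 29.45
tool_pos: [0.4413, 0.1633, 0.2031]
ee_rot: [3.141, 0.0, 0.69]
wrist_force: [0.5, 0.6, -0.6]
width: 0.0939
pad top 12 207.5 230.5 [0.55194926 0.20488655 0.0388    ] needle~(.5566,.349)
along x,y station -0.0018966590007797124 0.14418047832422057
bail [0.52485977 0.1971709  0.11686724] 0.11690988935830371 slope 0.15267986463474295 [0.52136197 0.13985409 0.09723836] [0.52885638 0.21264304 0.12324939]
plane [0.00656515 0.00956178] 213 mean [0.5154519  0.18587969 0.03653305] ext [0.49064901 0.15156916 0.03129404] [0.55112498 0.22353818 0.0412654 ] ctr [0.52088699 0.18755367 0.03627972]
29.55 [0.44133035 0.16379184 0.20307134] [3.14145721e+00 2.31747722e-04 6.86896127e-01] [ 0.30180647  0.14286057 -0.07950176] 0.09408025097106137
```

```bash
python3 -m inch '[{"linear":[0.1,0,0.1],"twist":0.1,"gripper":1},{"linear":[0.2,0.02,0.1],"twist":0.2,"gripper":1},{"linear":[0.4,0.02,0.1],"twist":0.3,"gripper":1},{"linear":[0.6,0.02,0.1],"twist":0.4,"gripper":1},{"linear":[0.8,0.02,0.1],"twist":0.5,"gripper":1},{"linear":[0.8,0.02,0.1],"twist":0.6,"gripper":1},{"linear":[0.8,0.02,0.1],"twist":0.7,"gripper":1},{"linear":[0.8,0.02,0.1],"twist":0.8,"gripper":1},{"linear":[0.8,0.02,0.1],"twist":0.8,"gripper":1}]'; python3 -m inch '[{"linear":[0,0,-0.3],"twist":0,"gripper":1},{"linear":[0,0,-0.6],"twist":0,"gripper":1},{"linear":[0,0,-0.8],"twist":0,"gripper":1},{"linear":[0,0,-0.8],"twist":0,"gripper":1},{"linear":[0,0,-0.8],"twist":0,"gripper":1}]'
```

```text
time: 30.3
tool_pos: [0.5215, 0.1661, 0.2127]
ee_rot: [-3.141, 0.0, 1.527]
wrist_force: [-0.4, 0.6, 0.8]
width: 0.0944
time: 30.72
tool_pos: [0.5206, 0.1658, 0.132]
ee_rot: [-3.139, 0.001, 1.525]
wrist_force: [0.5, 0.4, 0.3]
width: 0.094
```

```bash
python3 -m inch '[{"linear":[0.01,0,-0.155],"twist":0,"gripper":0},{"linear":[0.01,0,-0.155],"twist":0,"gripper":0},{"linear":[0.01,0,-0.155],"twist":0,"gripper":0},{"linear":[0.01,0,-0.155],"twist":0,"gripper":0},{"linear":[0.01,0,-0.155],"twist":0,"gripper":0},{"linear":[0.01,0,-0.155],"twist":0,"gripper":0},{"linear":[0.01,0,-0.155],"twist":0,"gripper":0},{"linear":[0.01,0,-0.155],"twist":0,"gripper":0}]'; python3 -m inch '[{"linear":[0,0,0],"twist":0,"gripper":0},{"linear":[0,0,0],"twist":0,"gripper":0},{"linear":[0,0,0],"twist":0,"gripper":0},{"linear":[0,0,0],"twist":0,"gripper":0},{"linear":[0,0,0],"twist":0,"gripper":0},{"linear":[0,0,0],"twist":0,"gripper":0}]'
```

```text
time: 31.38
tool_pos: [0.5226, 0.1658, 0.1179]
ee_rot: [3.141, -0.0, 1.527]
wrist_force: [0.5, 0.0, -0.1]
width: 0.044
time: 31.88
tool_pos: [0.5227, 0.1658, 0.1175]
ee_rot: [3.141, 0.0, 1.527]
wrist_force: [1.4, 0.5, -0.5]
width: 0.0068
```

```bash
python3 -m inch '[{"linear":[0,0,0.1],"twist":0,"gripper":0},{"linear":[0,0,0.25],"twist":0,"gripper":0},{"linear":[0,0,0.4],"twist":0,"gripper":0},{"linear":[0,0,0.55],"twist":0,"gripper":0},{"linear":[0,0,0.7],"twist":0,"gripper":0},{"linear":[0,0,0.85],"twist":0,"gripper":0},{"linear":[0,0,0.94],"twist":0,"gripper":0},{"linear":[0,0,0.94],"twist":0,"gripper":0}]'; python3 -m inch '[{"linear":[-0.04,-0.15,0],"twist":0.01,"gripper":0},{"linear":[-0.08,-0.3,0],"twist":0.02,"gripper":0},{"linear":[-0.1,-0.5,0],"twist":0.02,"gripper":0},{"linear":[-0.1,-0.7,0],"twist":0.02,"gripper":0},{"linear":[-0.1,-0.9,0],"twist":0.02,"gripper":0},{"linear":[-0.1,-1,0],"twist":0.02,"gripper":0}]'; python3 -m inch '[{"linear":[0,-0.25,0],"twist":0,"gripper":0},{"linear":[0,-0.5,0],"twist":0,"gripper":0},{"linear":[0,-0.75,0],"twist":0,"gripper":0},{"linear":[0,-1,0],"twist":0,"gripper":0},{"linear":[0,-1.0,0],"twist":0,"gripper":0},{"linear":[0,-1,0],"twist":0,"gripper":0}]'; python3 -m inch '[{"linear":[0,-0.1,0],"twist":0,"gripper":0},{"linear":[0,-0.16,0],"twist":0,"gripper":0},{"linear":[0,-0.16,0],"twist":0,"gripper":0},{"linear":[0,-0.16,0],"twist":0,"gripper":0}]'; python3 - <<'E'
from h import *
s=snap('side'); save(s,'ha1.png',(200,130,400,290),4)
s=snap('top'); save(s,'ha1t.png',(260,130,460,280),4)
E
```

```text
time: 32.55
tool_pos: [0.5234, 0.166, 0.2142]
ee_rot: [3.137, -0.001, 1.527]
wrist_force: [-0.3, -0.5, -3.1]
width: 0.0072
time: 33.05
tool_pos: [0.5117, 0.0638, 0.2102]
ee_rot: [-3.139, 0.001, 1.546]
wrist_force: [0.3, -0.5, -3.2]
width: 0.007
time: 33.55
tool_pos: [0.5121, -0.0348, 0.2106]
ee_rot: [-3.14, -0.001, 1.546]
wrist_force: [0.4, 0.3, -3.0]
width: 0.0069
time: 33.88
tool_pos: [0.5125, -0.0499, 0.2114]
ee_rot: [-3.142, -0.0, 1.548]
wrist_force: [0.8, -0.3, -2.7]
width: 0.0069
```

View pics/ha1.png

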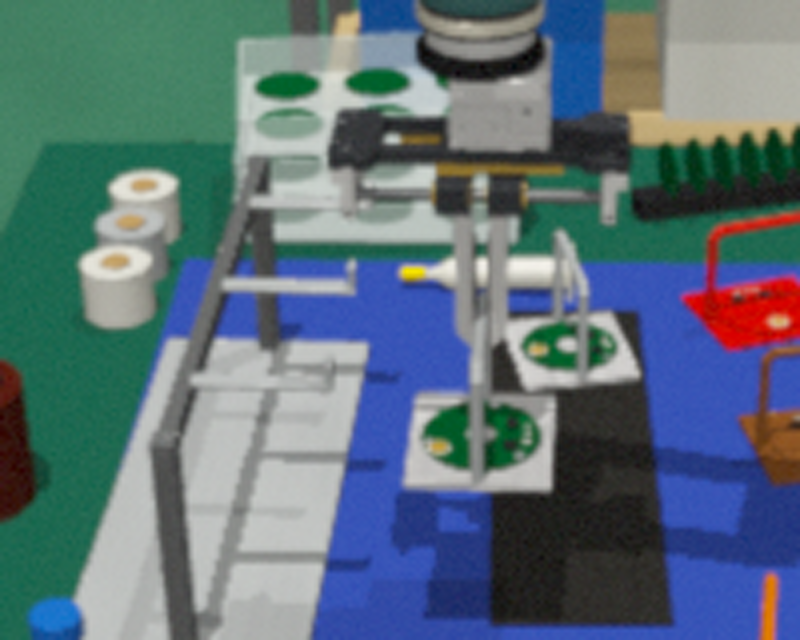

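View pics/ha1t.png

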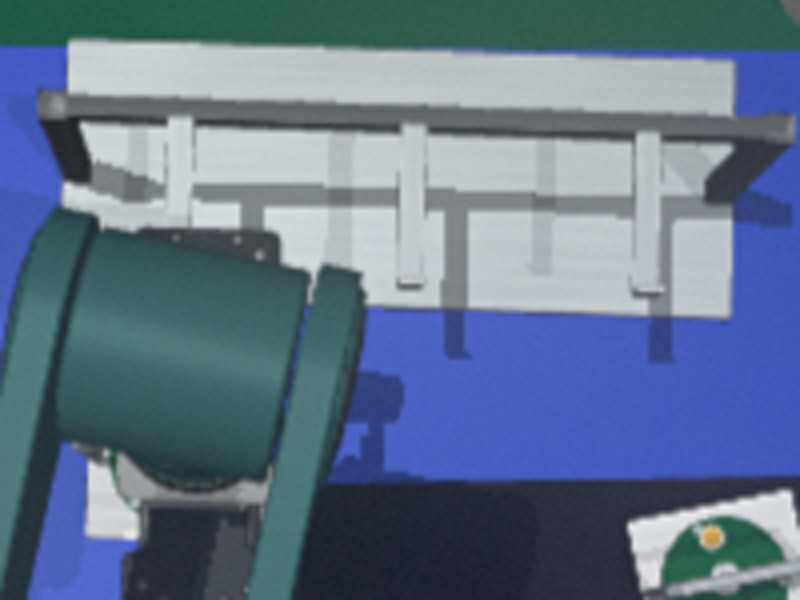

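```bash
python3 -m inch '[{"linear":[0.1,-0.01,0],"twist":0,"gripper":0},{"linear":[0.25,-0.01,0],"twist":0,"gripper":0},{"linear":[0.4,-0.01,0],"twist":0,"gripper":0},{"linear":[0.6,-0.02,0],"twist":0,"gripper":0},{"linear":[0.8,-0.03,0],"twist":0,"gripper":0},{"linear":[1,-0.035,0],"twist":0,"gripper":0},{"linear":[1,-0.035,0],"twist":0,"gripper":0}]'; python3 -m inch '[{"linear":[0.1,0,0],"twist":0,"gripper":0},{"linear":[0.2,0,0],"twist":0,"gripper":0},{"linear":[0.34,0,0],"twist":0,"gripper":0},{"linear":[0.34,0,0],"twist":0,"gripper":0},{"linear":[0.34,0,0],"twist":0,"gripper":0}]'; python3 - <<'E'
from h import *
s=snap('side'); save(s,'ha2.png',(200,130,400,290),4)
E
```

```text
time: 34.57
tool_pos: [0.616, -0.0535, 0.2101]
ee_rot: [3.14, -0.0, 1.549]
wrist_force: [0.3, 0.9, -3.4]
width: 0.0069
time: 34.98
tool_pos: [0.6464, -0.0534, 0.2108]
ee_rot: [-3.14, -0.0, 1.549]
wrist_force: [-0.4, 0.1, -2.2]
width: 0.0068
```

View pics/ha2.png

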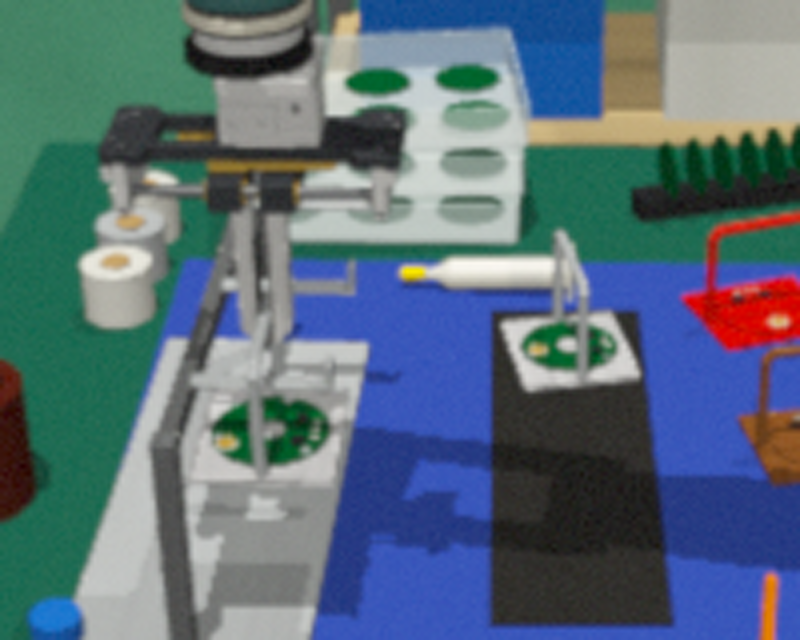

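```bash
python3 -m inch '[{"linear":[0,0,-0.1],"twist":0,"gripper":0},{"linear":[0,0,-0.2],"twist":0,"gripper":0},{"linear":[0,0,-0.27],"twist":0,"gripper":0},{"linear":[0,0,-0.3],"twist":0,"gripper":0},{"linear":[0,0,-0.3],"twist":0,"gripper":0}]'; python3 -m inch '[{"linear":[0,0,-0.02],"twist":0,"gripper":0},{"linear":[0,0,-0.03],"twist":0,"gripper":0},{"linear":[0,0,-0.03],"twist":0,"gripper":0}]'; python3 - <<'E'
from h import *
s=snap('side'); save(s,'ha3.png',(200,130,400,290),4)
E
```

```text
time: 35.45
tool_pos: [0.6453, -0.0535, 0.1794]
ee_rot: [-3.138, -0.001, 1.548]
wrist_force: [0.1, 0.0, -2.4]
width: 0.0071
time: 35.7
tool_pos: [0.6466, -0.0538, 0.1788]
ee_rot: [3.141, 0.0, 1.548]
wrist_force: [-0.8, -0.4, -2.8]
width: 0.0069
```

View pics/ha3.png

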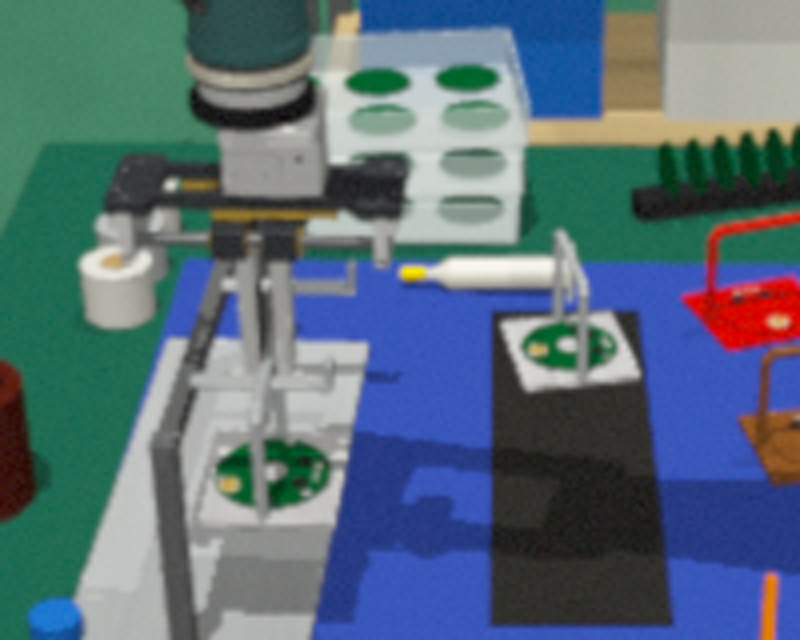

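```bash
python3 -m inch '[{"linear":[0,0,-0.02],"twist":0,"gripper":0},{"linear":[0,0,-0.02],"twist":0,"gripper":0},{"linear":[0,0,-0.02],"twist":0,"gripper":0}]'; python3 -m inch '[{"linear":[0,0,-0.02],"twist":0,"gripper":0},{"linear":[0,0,-0.02],"twist":0,"gripper":0},{"linear":[0,0,-0.02],"twist":0,"gripper":0}]'
```

```text
time: 36.0
tool_pos: [0.6468, -0.0539, 0.1778]
ee_rot: [3.14, 0.0, 1.548]
wrist_force: [0.2, -0.4, 1.8]
width: 0.007
time: 36.25
tool_pos: [0.647, -0.054, 0.177]
ee_rot: [3.138, 0.001, 1.548]
wrist_force: [-2.7, -0.6, 5.9]
width: 0.0069
```

```bash
python3 -m inch '[{"linear":[0,0,0.01],"twist":0,"gripper":0.1},{"linear":[0,0,0.01],"twist":0,"gripper":0.15},{"linear":[0,0,0.01],"twist":0,"gripper":0.2},{"linear":[0,0,0.01],"twist":0,"gripper":0.3},{"linear":[0,0,0.01],"twist":0,"gripper":0.4},{"linear":[0,0,0.01],"twist":0,"gripper":0.4}]'; python3 -m inch '[{"linear":[0,0,0.2],"twist":0,"gripper":0.4},{"linear":[0,0,0.5],"twist":0,"gripper":0.4},{"linear":[0,0,0.8],"twist":0,"gripper":0.4},{"linear":[0,0,0.8],"twist":0,"gripper":0.4},{"linear":[0,0,0.8],"twist":0,"gripper":0.4}]'; python3 - <<'E'
from h import *
s=snap('side'); save(s,'ha4.png',(200,130,400,290),4)
E
```

```text
time: 36.75
tool_pos: [0.6464, -0.0536, 0.175]
ee_rot: [-3.141, -0.0, 1.548]
wrist_force: [0.4, 0.4, -0.6]
width: 0.035
time: 37.17
tool_pos: [0.6476, -0.0538, 0.2585]
ee_rot: [3.136, 0.001, 1.548]
wrist_force: [0.1, 0.1, -0.2]
width: 0.0375
```

View pics/ha4.png

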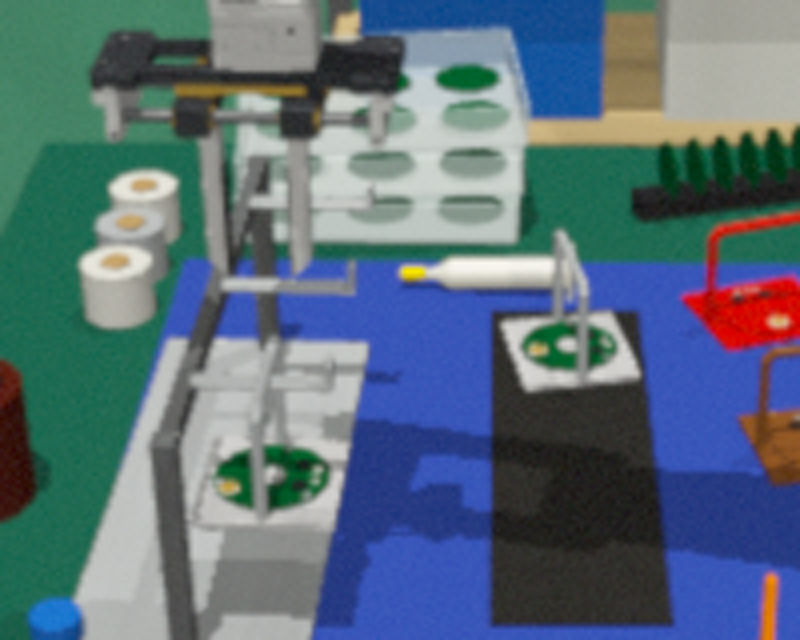

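```bash
python3 -m inch '[{"linear":[-0.4,0,0],"twist":0.1,"gripper":1},{"linear":[-0.8,0,0],"twist":0.2,"gripper":1},{"linear":[-1,-0.4,0],"twist":0.21,"gripper":1},{"linear":[-1,-0.8,0],"twist":0.21,"gripper":1},{"linear":[-1,-1,0],"twist":0.21,"gripper":1},{"linear":[-1,-1,0],"twist":0.21,"gripper":1}]'; python3 -m inch '[{"linear":[-0.4,-0.4,0],"twist":0,"gripper":1},{"linear":[-0.8,-0.8,0],"twist":0,"gripper":1},{"linear":[-1,-1,0],"twist":0,"gripper":1},{"linear":[-1,-1,0],"twist":0,"gripper":1}]';python3 - <<'E'
from meas import *
save(s,'top5.png')
carriers((290,235,520,330))
o=robot.get_obs(); print(o['time'],o['tool_pos'],o['ee_rot'])
k=(c[:,:,2]>.15)&(np.abs(c[:,:,0]-.645)<.012)&(np.abs(c[:,:,1]+.03)<.055); Q=c[k]; print(Q.mean(0),Q.min(0),Q.max(0))
E
```

```text
time: 37.72
tool_pos: [0.5448, -0.1573, 0.2527]
ee_rot: [-3.137, -0.001, 1.763]
wrist_force: [0.3, 0.8, -0.2]
width: 0.0743
time: 38.05
tool_pos: [0.4434, -0.2551, 0.2536]
ee_rot: [-3.138, -0.002, 1.766]
wrist_force: [0.3, -0.7, 1.2]
width: 0.0939
rect [513.14336918 282.60035842] 1116 ((440.60113525390625, -522.0795288085938), (30.776065826416016, 224.05279541015625), 88.84410095214844)
 bail [ 0.50239028 -0.555093    0.08532878] [ 0.49186755 -0.57542793  0.07443433] [ 0.51561152 -0.5459839   0.09738322] ang 35.034863 51
38.1 [ 0.44277315 -0.25605114  0.25379432] [-3.13743351e+00 -9.51926689e-04  1.76352483e+00]
[ 0.64623789 -0.02965181  0.17411581] [ 0.63323242 -0.07823449  0.15102245] [0.65653179 0.01855004 0.18320435]
```

View pics/top5.png

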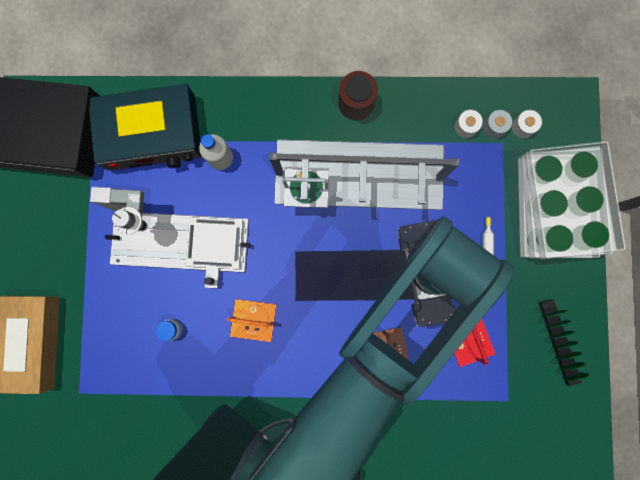

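```bash
python3 - <<'E'
from h import *
s=snap('side'); save(s,'c1.png',(300,150,440,260),5)
hsv=cv2.cvtColor(s['image'],cv2.COLOR_RGB2HSV); m=(hsv[...,0]>10)&(hsv[...,0]<30)&(hsv[...,1]>70)&(hsv[...,2]>110); m[:200]=0;m[235:]=0;m[:,:318]=0;m[:,365:]=0
v,u=np.nonzero(m); print(len(u),u.mean(),v.mean(),onz(s,u.mean(),v.mean(),.0108))
E
```

```text
4 334.0 217.25 [ 0.47985648 -0.34161945  0.0108    ]
```

View pics/c1.png

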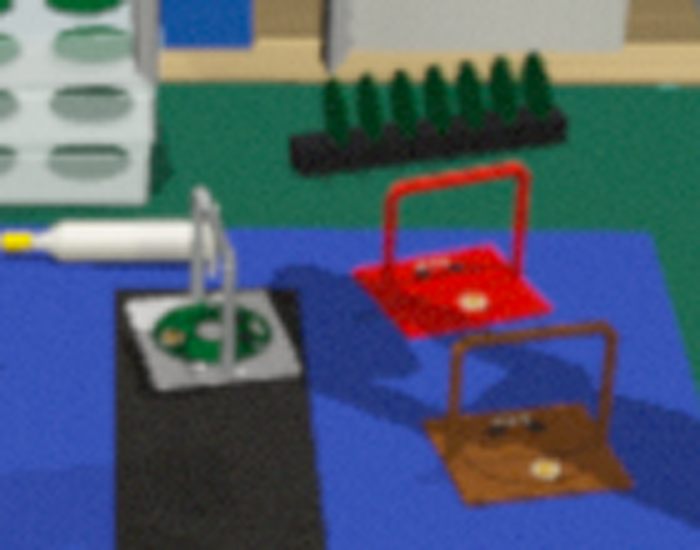

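```bash
python3 -m inch '[{"linear":[0.1,-0.4,0],"twist":0.013,"gripper":1},{"linear":[0.17,-0.8,0],"twist":0.013,"gripper":1},{"linear":[0.17,-1,-0.3],"twist":0.013,"gripper":1},{"linear":[0.17,-1,-0.6],"twist":0.013,"gripper":1},{"linear":[0.17,-1,-0.8],"twist":0.013,"gripper":1},{"linear":[0.17,-1,-0.8],"twist":0.013,"gripper":1}]'; python3 -m inch '[{"linear":[0,-0.19,0],"twist":0,"gripper":1},{"linear":[0,-0.19,-0.3],"twist":0,"gripper":1},{"linear":[0,-0.19,-0.6],"twist":0,"gripper":1},{"linear":[0,-0.19,-0.6],"twist":0,"gripper":1},{"linear":[0,-0.19,-0.6],"twist":0,"gripper":1}]'; python3 - <<'E'
from h import *
s=snap('side'); save(s,'c2.png',(300,150,440,260),5)
E
```

```text
time: 38.65
tool_pos: [0.4621, -0.3502, 0.1677]
ee_rot: [-3.135, -0.012, 1.783]
wrist_force: [-0.4, 0.1, -1.6]
width: 0.0942
time: 39.07
tool_pos: [0.4636, -0.3708, 0.1143]
ee_rot: [-3.14, -0.004, 1.783]
wrist_force: [-0.1, -0.1, 0.1]
width: 0.0936
```

View pics/c2.png

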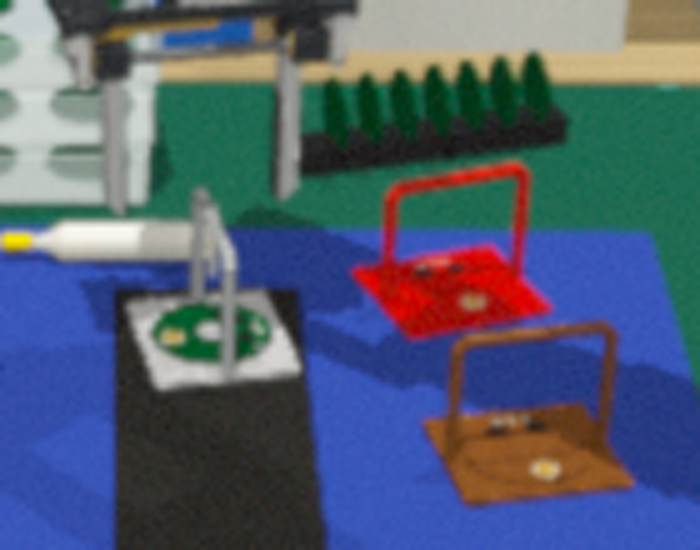

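```bash
python3 -m inch '[{"linear":[-0.025,-0.035,-0.15],"twist":0,"gripper":1},{"linear":[-0.025,-0.035,-0.25],"twist":0,"gripper":0.5},{"linear":[-0.025,-0.035,-0.25],"twist":0,"gripper":0},{"linear":[-0.025,-0.035,-0.25],"twist":0,"gripper":0},{"linear":[-0.025,-0.035,-0.25],"twist":0,"gripper":0},{"linear":[-0.025,-0.035,-0.25],"twist":0,"gripper":0},{"linear":[-0.025,-0.035,-0.25],"twist":0,"gripper":0},{"linear":[-0.025,-0.035,-0.25],"twist":0,"gripper":0},{"linear":[-0.025,-0.035,-0.25],"twist":0,"gripper":0}]';python3 -m inch '[{"linear":[0,0,0],"twist":0,"gripper":0},{"linear":[0,0,0],"twist":0,"gripper":0},{"linear":[0,0,0],"twist":0,"gripper":0},{"linear":[0,0,0],"twist":0,"gripper":0},{"linear":[0,0,0],"twist":0,"gripper":0},{"linear":[0,0,0],"twist":0,"gripper":0},{"linear":[0,0,0],"twist":0,"gripper":0},{"linear":[0,0,0],"twist":0,"gripper":0}]'
```

```text
time: 39.87
tool_pos: [0.4611, -0.3763, 0.0909]
ee_rot: [3.141, 0.0, 1.782]
wrist_force: [-0.4, -0.1, 0.4]
width: 0.0439
time: 40.53
tool_pos: [0.4606, -0.3765, 0.0905]
ee_rot: [-3.141, 0.0, 1.782]
wrist_force: [-1.3, -0.7, 0.1]
width: 0.0069
```

```bash
python3 -m inch '[{"linear":[0,0,0.1],"twist":0,"gripper":0},{"linear":[0,0,0.25],"twist":0,"gripper":0},{"linear":[0,0,0.4],"twist":0,"gripper":0},{"linear":[0,0,0.6],"twist":0,"gripper":0},{"linear":[0,0,0.8],"twist":0,"gripper":0},{"linear":[0,0.1,1],"twist":0,"gripper":0},{"linear":[0,0.2,1],"twist":0,"gripper":0}]'; python3 -m inch '[{"linear":[0.05,0.2,0.1],"twist":-0.05,"gripper":0},{"linear":[0.1,0.4,0.1],"twist":-0.1,"gripper":0},{"linear":[0.15,0.6,0.1],"twist":-0.15,"gripper":0},{"linear":[0.2,0.8,0.1],"twist":-0.2,"gripper":0},{"linear":[0.2,1,0.1],"twist":-0.245,"gripper":0}]';python3 -m inch '[{"linear":[0.05,0.25,0],"twist":0,"gripper":0},{"linear":[0.1,0.5,0],"twist":0,"gripper":0},{"linear":[0.15,0.75,0],"twist":0,"gripper":0},{"linear":[0.2,1,0],"twist":0,"gripper":0}]';python3 -m inch '[{"linear":[0,0.25,0],"twist":0,"gripper":0},{"linear":[0,0.5,0],"twist":0,"gripper":0},{"linear":[0,0.75,0],"twist":0,"gripper":0},{"linear":[0,1,0],"twist":0,"gripper":0}]';python3 -m inch '[{"linear":[0.05,0.25,0],"twist":0,"gripper":0},{"linear":[0.1,0.5,0],"twist":0,"gripper":0},{"linear":[0.15,0.75,0],"twist":0,"gripper":0},{"linear":[0.2,1,0],"twist":0,"gripper":0},{"linear":[0.2,1,0],"twist":0,"gripper":0}]'
```

```text
time: 41.12
tool_pos: [0.4628, -0.3573, 0.1956]
ee_rot: [3.136, 0.007, 1.781]
wrist_force: [1.2, -0.3, -2.7]
width: 0.0074
time: 41.53
tool_pos: [0.4812, -0.2541, 0.1989]
ee_rot: [-3.141, -0.002, 1.524]
wrist_force: [-0.2, -0.6, -2.9]
width: 0.0069
time: 41.87
tool_pos: [0.5004, -0.154, 0.199]
ee_rot: [-3.14, -0.001, 1.526]
wrist_force: [0.3, -0.3, -2.6]
width: 0.0071
time: 42.2
tool_pos: [0.5, -0.0541, 0.199]
ee_rot: [-3.14, -0.001, 1.526]
wrist_force: [1.4, 0.3, -2.9]
width: 0.0074
time: 42.62
tool_pos: [0.5204, 0.0489, 0.199]
ee_rot: [-3.14, -0.004, 1.531]
wrist_force: [0.3, 0.3, -3.0]
width: 0.0069
```

```bash
python3 -m inch '[{"linear":[0,0.2,0],"twist":0,"gripper":0},{"linear":[0,0.4,0],"twist":0,"gripper":0},{"linear":[0,0.6,0],"twist":0,"gripper":0},{"linear":[0,0.8,0],"twist":0,"gripper":0},{"linear":[0,1,0],"twist":0,"gripper":0},{"linear":[0,1,0],"twist":0,"gripper":0}]';python3 -m inch '[{"linear":[0.01,0.1,0],"twist":0,"gripper":0},{"linear":[0.01,0.16,0],"twist":0,"gripper":0},{"linear":[0.01,0.16,0],"twist":0,"gripper":0},{"linear":[0.01,0.16,0],"twist":0,"gripper":0}]'; python3 tilt.py
```

```text
time: 43.12
tool_pos: [0.5197, 0.1472, 0.1991]
ee_rot: [-3.139, -0.003, 1.529]
wrist_force: [-0.0, 0.6, -2.6]
width: 0.0068
time: 43.45
tool_pos: [0.5219, 0.1595, 0.2002]
ee_rot: [-3.141, 0.001, 1.525]
wrist_force: [-0.2, 0.0, -2.3]
width: 0.0069
plane [-0.01729447 -0.05978024] 321 mean [0.52100855 0.1777385  0.11771384] ext [0.48670304 0.13951517 0.11321237] [0.55585787 0.21607162 0.12453181] ctr [0.52128045 0.1777934  0.11887209]
43.5 [0.52191909 0.15927429 0.20034812] [-3.14144657e+00  5.72035822e-04  1.52464465e+00] [-0.42159024 -0.70666035 -3.22227565] 0.006895062728418783
```

View pics/ca3.png

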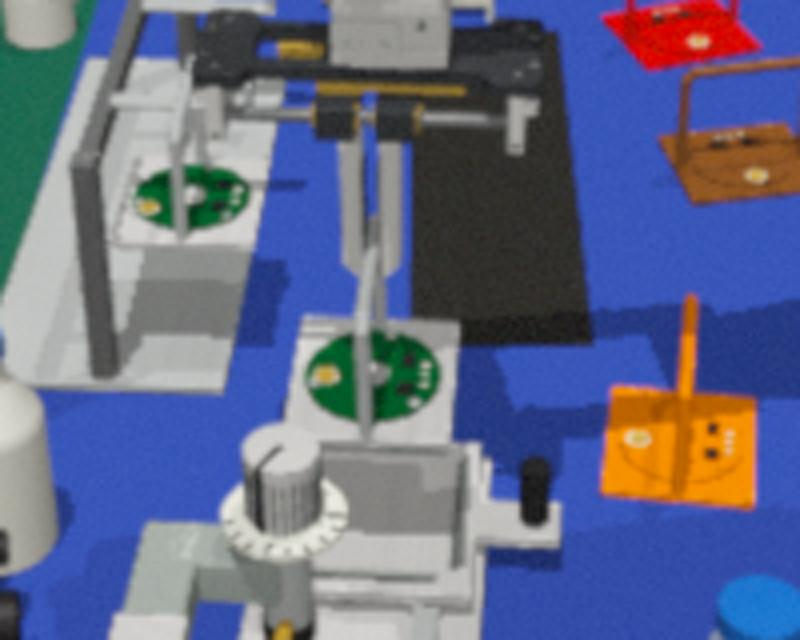

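```bash
python3 -m inch '[{"linear":[0,0.07,-0.1],"twist":0,"gripper":0},{"linear":[0,0.07,-0.25],"twist":0,"gripper":0},{"linear":[0,0.07,-0.4],"twist":0,"gripper":0},{"linear":[0,0.07,-0.55],"twist":0,"gripper":0},{"linear":[0,0.07,-0.65],"twist":0,"gripper":0},{"linear":[0,0.07,-0.72],"twist":0,"gripper":0},{"linear":[0,0.07,-0.72],"twist":0,"gripper":0},{"linear":[0,0.07,-0.72],"twist":0,"gripper":0}]'; python3 tilt.py
```

```text
time: 44.17
tool_pos: [0.5219, 0.1668, 0.1284]
ee_rot: [-3.141, 0.0, 1.525]
wrist_force: [-0.7, -0.5, -2.9]
width: 0.0067
plane [-0.00558566 -0.04390672] 260 mean [0.51683723 0.18145169 0.04602633] ext [0.48852788 0.15052241 0.04022998] [0.55142329 0.2192168  0.05116324] ctr [0.51997559 0.1848696  0.04569661]
44.2167 [0.52241797 0.1668621  0.12917901] [ 3.14030001e+00 -3.68149871e-04  1.52494346e+00] [-0.66729972  0.10338868 -1.96175564] 0.006676354687756415
```

View pics/ca3.png

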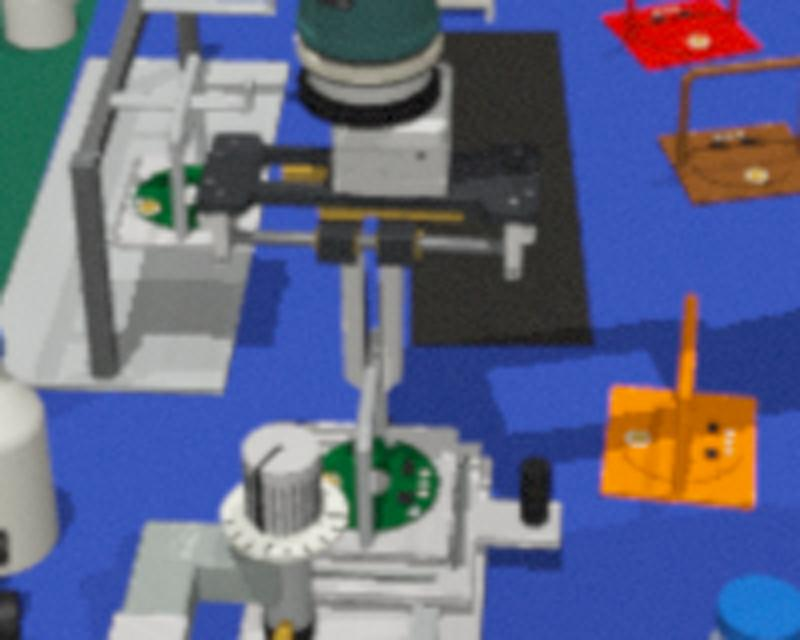

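```bash
python3 -m inch '[{"linear":[0,0,-0.04],"twist":0,"gripper":0},{"linear":[0,0,-0.08],"twist":0,"gripper":0},{"linear":[0,0,-0.08],"twist":0,"gripper":0},{"linear":[0,0,-0.08],"twist":0,"gripper":0}]';  python3 -m inch '[{"linear":[0,0,0],"twist":0,"gripper":0.1},{"linear":[0,0,0],"twist":0,"gripper":0.2},{"linear":[0,0,0],"twist":0,"gripper":0.3},{"linear":[0,0,0],"twist":0,"gripper":0.4},{"linear":[0,0,0],"twist":0,"gripper":0.4}]'; python3 tilt.py
```

```text
time: 44.55
tool_pos: [0.5225, 0.1671, 0.1211]
ee_rot: [3.14, -0.001, 1.525]
wrist_force: [0.8, 0.5, -1.8]
width: 0.0066
time: 44.97
tool_pos: [0.522, 0.1668, 0.1207]
ee_rot: [3.141, -0.0, 1.525]
wrist_force: [-0.3, -0.3, 0.2]
width: 0.0329
plane [-0.01623718 -0.03177104] 232 mean [0.51609412 0.18322158 0.03899069] ext [0.48853525 0.14954761 0.03409196] [0.55140754 0.22246578 0.04633863] ctr [0.5199714 0.1860067 0.0402153]
45.0167 [0.52200672 0.16677908 0.12068841] [ 3.14124705e+00 -1.05206076e-05  1.52511088e+00] [ 0.49329353  0.24015439 -0.16449802] 0.035732625359799756
```

View pics/ca3.png

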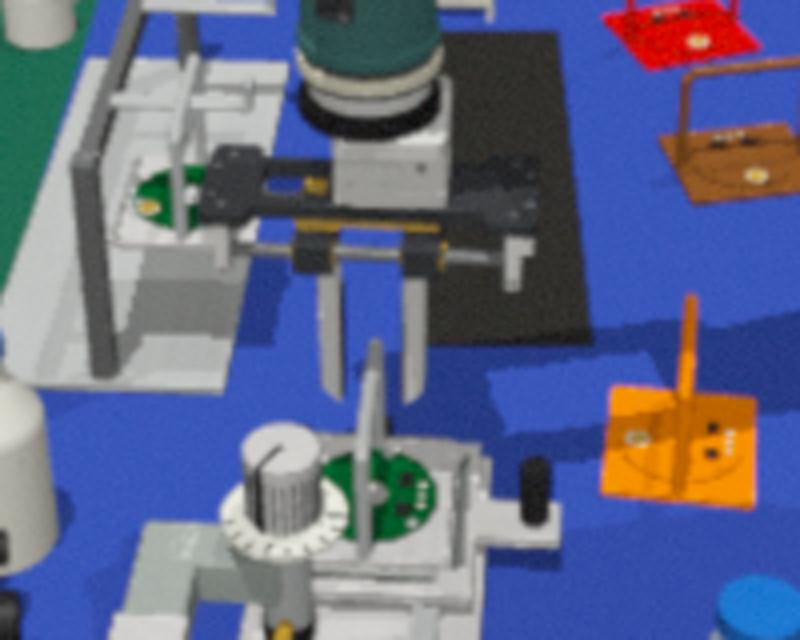

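```bash
python3 -m inch '[{"linear":[0,0,0.2],"twist":0,"gripper":0.5},{"linear":[0,0,0.5],"twist":0,"gripper":1},{"linear":[0,0,0.85],"twist":0,"gripper":1},{"linear":[-0.3,0.1,0.85],"twist":-0.1,"gripper":1},{"linear":[-0.6,0.2,0.85],"twist":-0.2,"gripper":1},{"linear":[-0.91,0.27,0.85],"twist":-0.3,"gripper":1},{"linear":[-0.91,0.27,0.85],"twist":-0.4,"gripper":1},{"linear":[-0.91,0.27,0.85],"twist":-0.5,"gripper":1},{"linear":[-0.91,0.27,0.85],"twist":-0.6,"gripper":1},{"linear":[-0.91,0.27,0.85],"twist":-0.7,"gripper":1}]';python3 -m inch '[{"linear":[0,0,0],"twist":-0.1,"gripper":1},{"linear":[0,0,0],"twist":-0.2,"gripper":1},{"linear":[0,0,0],"twist":-0.3,"gripper":1},{"linear":[0,0,0],"twist":-0.4,"gripper":1},{"linear":[0,0,0],"twist":-0.5,"gripper":1},{"linear":[0,0,0],"twist":-0.6,"gripper":1},{"linear":[0,0,0],"twist":-0.7,"gripper":1},{"linear":[0,0,0],"twist":-0.8,"gripper":1},{"linear":[0,0,0],"twist":-0.8,"gripper":1}]'; python3 tilt.py; python3 pad.py
```

```text
time: 45.85
tool_pos: [0.4306, 0.1939, 0.2058]
ee_rot: [3.141, -0.0, 0.787]
wrist_force: [-0.1, 0.5, -0.9]
width: 0.0939
time: 46.6
tool_pos: [0.4309, 0.1938, 0.2056]
ee_rot: [3.141, -0.0, -0.047]
wrist_force: [-0.7, -0.5, 0.4]
width: 0.0943
plane [-0.00350518 -0.03701532] 244 mean [0.51655618 0.18385961 0.03902087] ext [0.48851563 0.15229626 0.03298743] [0.55157899 0.22125101 0.04387728] ctr [0.52004731 0.18677363 0.03843235]
46.65 [0.43091925 0.19375958 0.20554981] [ 3.14147652e+00 -5.06122850e-05 -4.35892375e-02] [ 0.28405041 -0.12137574  0.05423192] 0.09394761403573668
pad top 13 213.53846153846155 231.15384615384616 [0.55053548 0.19039629 0.0388    ] needle~(.5566,.349)
along x,y station -0.0011421575950605013 0.1587204348509912
bail [0.52378582 0.18669639 0.11725976] 0.11849922761790677 slope -0.002794068287295374 [0.51823835 0.14031865 0.09079719] [0.52873176 0.23955201 0.12544491]
```

```bash
python3 -m inch '[{"linear":[0,0,-0.3],"twist":0,"gripper":1},{"linear":[0,0,-0.6],"twist":0,"gripper":1},{"linear":[0,0,-0.9],"twist":0,"gripper":1},{"linear":[0,0,-0.9],"twist":0,"gripper":1},{"linear":[0,0,-0.9],"twist":0,"gripper":1}]';python3 -m inch '[{"linear":[0,0,-0.3],"twist":0,"gripper":1},{"linear":[0,0,-0.63],"twist":0,"gripper":0.5},{"linear":[0,0,-0.63],"twist":0,"gripper":0},{"linear":[0,0,-0.63],"twist":0,"gripper":0},{"linear":[0,0,-0.63],"twist":0,"gripper":0},{"linear":[0,0,-0.63],"twist":0,"gripper":0},{"linear":[0,0,-0.63],"twist":0,"gripper":0},{"linear":[0,0,-0.63],"twist":0,"gripper":0},{"linear":[0,0,-0.63],"twist":0,"gripper":0},{"linear":[0,0,-0.63],"twist":0,"gripper":0}]';python3 -m inch '[{"linear":[0,0,0],"twist":0,"gripper":0},{"linear":[0,0,0],"twist":0,"gripper":0},{"linear":[0,0,0],"twist":0,"gripper":0},{"linear":[0,0,0],"twist":0,"gripper":0},{"linear":[0,0,0],"twist":0,"gripper":0}]'
```

```text
time: 47.12
tool_pos: [0.4297, 0.1934, 0.1142]
ee_rot: [3.14, 0.004, -0.044]
wrist_force: [0.2, 0.7, 0.1]
width: 0.0943
time: 47.95
tool_pos: [0.4312, 0.1939, 0.0531]
ee_rot: [-3.141, -0.001, -0.046]
wrist_force: [0.2, 1.2, -0.9]
width: 0.0373
time: 48.37
tool_pos: [0.4309, 0.1937, 0.0524]
ee_rot: [3.141, 0.0, -0.046]
wrist_force: [-0.3, -1.2, 0.0]
width: 0.0173
```

```bash
python3 -m inch '[{"linear":[0.005,0.1,0],"twist":0,"gripper":0},{"linear":[0.01,0.25,0],"twist":0,"gripper":0},{"linear":[0.018,0.4,0],"twist":0,"gripper":0},{"linear":[0.025,0.55,0],"twist":0,"gripper":0},{"linear":[0.032,0.7,0],"twist":0,"gripper":0},{"linear":[0.04,0.85,0],"twist":0,"gripper":0},{"linear":[0.045,1,0],"twist":0,"gripper":0}]';python3 -m inch '[{"linear":[0.007,0.15,0],"twist":0,"gripper":0},{"linear":[0.014,0.3,0],"twist":0,"gripper":0},{"linear":[0.02,0.45,0],"twist":0,"gripper":0},{"linear":[0.026,0.57,0],"twist":0,"gripper":0},{"linear":[0.026,0.57,0],"twist":0,"gripper":0},{"linear":[0.026,0.57,0],"twist":0,"gripper":0}]';python3 - <<'E'
from h import *
s=snap('side'); save(s,'cc6.png',(278,350,318,390),15)
hsv=cv2.cvtColor(s['image'],cv2.COLOR_RGB2HSV); m=(hsv[...,0]>10)&(hsv[...,0]<30)&(hsv[...,1]>70)&(hsv[...,2]>110); m[:367]=0;m[385:]=0;m[:,:280]=0;m[:,305:]=0
v,u=np.nonzero(m); print(len(u),u.mean(),v.mean(),onz(s,u.mean(),v.mean(),.0388)); o=robot.get_obs(); print(o['tool_pos'])
E
```

```text
time: 48.95
tool_pos: [0.4355, 0.2944, 0.0524]
ee_rot: [3.14, -0.0, -0.046]
wrist_force: [1.8, -1.5, 0.7]
width: 0.0176
time: 49.45
tool_pos: [0.4381, 0.3523, 0.0525]
ee_rot: [-3.14, -0.0, -0.044]
wrist_force: [0.1, 1.9, 0.1]
width: 0.0173
20 292.65 376.7 [0.55705813 0.34919345 0.0388    ]
[0.438091   0.35166313 0.05249705]
```

View pics/cc6.png

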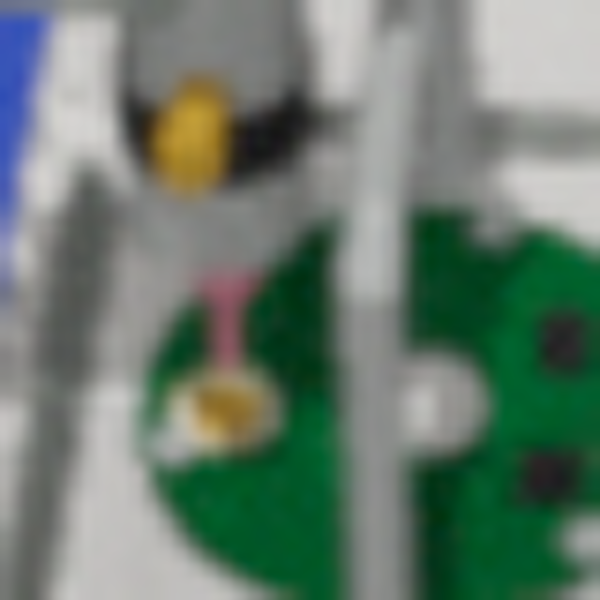

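```bash
for i in 1 2 3; do python3 -m inch '[{"linear":[0,0,0],"twist":0,"gripper":0},{"linear":[0,0,0],"twist":0,"gripper":0},{"linear":[0,0,0],"twist":0,"gripper":0},{"linear":[0,0,0],"twist":0,"gripper":0},{"linear":[0,0,0],"twist":0,"gripper":0},{"linear":[0,0,0],"twist":0,"gripper":0},{"linear":[0,0,0],"twist":0,"gripper":0},{"linear":[0,0,0],"twist":0,"gripper":0},{"linear":[0,0,0],"twist":0,"gripper":0},{"linear":[0,0,0],"twist":0,"gripper":0}]'; done; python3 -m inch '[{"linear":[-0.005,-0.1,0],"twist":0,"gripper":0},{"linear":[-0.01,-0.25,0],"twist":0,"gripper":0},{"linear":[-0.018,-0.4,0],"twist":0,"gripper":0},{"linear":[-0.025,-0.55,0],"twist":0,"gripper":0},{"linear":[-0.032,-0.7,0],"twist":0,"gripper":0},{"linear":[-0.04,-0.85,0],"twist":0,"gripper":0},{"linear":[-0.045,-1,0],"twist":0,"gripper":0}]';python3 -m inch '[{"linear":[-0.007,-0.15,0],"twist":0,"gripper":0},{"linear":[-0.014,-0.28,0],"twist":0,"gripper":0},{"linear":[-0.018,-0.42,0],"twist":0,"gripper":0},{"linear":[-0.026,-0.57,0],"twist":0,"gripper":0},{"linear":[-0.026,-0.57,0],"twist":0,"gripper":0},{"linear":[-0.026,-0.57,0],"twist":0,"gripper":0}]'; python3 -m inch '[{"linear":[0,0,0],"twist":0,"gripper":1},{"linear":[0,0,0],"twist":0,"gripper":1},{"linear":[0,0,0],"twist":0,"gripper":1},{"linear":[0,0,0.3],"twist":0,"gripper":1},{"linear":[0,0,0.6],"twist":0,"gripper":1},{"linear":[0,0,1],"twist":0,"gripper":1},{"linear":[0,0,1],"twist":0,"gripper":1}]'; python3 -m inch '[{"linear":[0,0,0.5],"twist":0.1,"gripper":1},{"linear":[0,0,0.5],"twist":0.2,"gripper":1},{"linear":[0.1,0,0.5],"twist":0.3,"gripper":1},{"linear":[0.1,-0.1,0.5],"twist":0.4,"gripper":1},{"linear":[0.1,-0.2,0.5],"twist":0.5,"gripper":1},{"linear":[0.1,-0.3,0.5],"twist":0.6,"gripper":1},{"linear":[0.1,-0.3,0.5],"twist":0.7,"gripper":1},{"linear":[0.1,-0.3,0.5],"twist":0.7,"gripper":1}]'; python3 pad.py; python3 tilt.py
```

```text
time: 50.33
tool_pos: [0.438, 0.3505, 0.0525]
ee_rot: [3.141, 0.0, -0.046]
wrist_force: [-0.3, -1.3, 0.0]
width: 0.0177
time: 51.17
tool_pos: [0.438, 0.3507, 0.0525]
ee_rot: [3.141, 0.0, -0.046]
wrist_force: [0.9, -1.5, 0.2]
width: 0.0172
time: 52.0
tool_pos: [0.438, 0.3508, 0.0525]
ee_rot: [3.141, 0.0, -0.046]
wrist_force: [1.2, -0.9, -0.0]
width: 0.0175
time: 52.58
tool_pos: [0.4334, 0.2491, 0.0525]
ee_rot: [-3.141, -0.0, -0.047]
wrist_force: [2.6, 2.9, -1.9]
width: 0.0174
time: 53.08
tool_pos: [0.4308, 0.1935, 0.0524]
ee_rot: [-3.139, -0.0, -0.048]
wrist_force: [1.9, 4.6, -4.5]
width: 0.0175
time: 53.67
tool_pos: [0.435, 0.1946, 0.1612]
ee_rot: [-3.137, -0.014, -0.046]
wrist_force: [0.8, 0.6, 1.2]
width: 0.0607
time: 54.33
tool_pos: [0.4408, 0.163, 0.2026]
ee_rot: [3.141, 0.0, 0.688]
wrist_force: [-0.2, -0.5, 0.4]
width: 0.0936
pad top 13 213.3846153846154 231.3846153846154 [0.5499793  0.19074702 0.0388    ] needle~(.5566,.349)
along x,y station -0.0005706013881981182 0.1583953063355254
bail [0.52456583 0.19692863 0.1165372 ] 0.11640887316589123 slope 0.18080566446166868 [0.52117918 0.1405622  0.09334468] [0.52873091 0.2119531  0.12240061]
plane [-0.01060147  0.00429162] 209 mean [0.51446358 0.18543917 0.03681577] ext [0.48848808 0.15239245 0.03177839] [0.55139261 0.22246036 0.04093503] ctr [0.51994035 0.1874264  0.03635671]
54.4333 [0.44083717 0.16352118 0.20257402] [3.14128823e+00 1.14023828e-04 6.84485471e-01] [ 0.03383694 -0.81754716 -0.29240467] 0.09376243192268205
```

```bash
python3 -m inch '[{"linear":[0.1,0,0.1],"twist":0.1,"gripper":1},{"linear":[0.2,0.02,0.1],"twist":0.2,"gripper":1},{"linear":[0.4,0.02,0.1],"twist":0.3,"gripper":1},{"linear":[0.6,0.02,0.1],"twist":0.4,"gripper":1},{"linear":[0.81,0.02,0.1],"twist":0.5,"gripper":1},{"linear":[0.81,0.02,0.1],"twist":0.6,"gripper":1},{"linear":[0.81,0.02,0.1],"twist":0.7,"gripper":1},{"linear":[0.81,0.02,0.1],"twist":0.8,"gripper":1},{"linear":[0.81,0.02,0.1],"twist":0.8,"gripper":1}]'; python3 -m inch '[{"linear":[0,0,-0.3],"twist":0,"gripper":1},{"linear":[0,0,-0.6],"twist":0,"gripper":1},{"linear":[0,0,-0.8],"twist":0,"gripper":1},{"linear":[0,0,-0.8],"twist":0,"gripper":1},{"linear":[0,0,-0.8],"twist":0,"gripper":1}]';  python3 -m inch '[{"linear":[0.01,0,-0.155],"twist":0,"gripper":0},{"linear":[0.01,0,-0.155],"twist":0,"gripper":0},{"linear":[0.01,0,-0.155],"twist":0,"gripper":0},{"linear":[0.01,0,-0.155],"twist":0,"gripper":0},{"linear":[0.01,0,-0.155],"twist":0,"gripper":0},{"linear":[0.01,0,-0.155],"twist":0,"gripper":0},{"linear":[0.01,0,-0.155],"twist":0,"gripper":0},{"linear":[0.01,0,-0.155],"twist":0,"gripper":0}]'; python3 -m inch '[{"linear":[0,0,0],"twist":0,"gripper":0},{"linear":[0,0,0],"twist":0,"gripper":0},{"linear":[0,0,0],"twist":0,"gripper":0},{"linear":[0,0,0],"twist":0,"gripper":0},{"linear":[0,0,0],"twist":0,"gripper":0},{"linear":[0,0,0],"twist":0,"gripper":0}]'
```

```text
time: 55.18
tool_pos: [0.522, 0.166, 0.2122]
ee_rot: [-3.141, 0.0, 1.525]
wrist_force: [-0.2, -0.2, -0.1]
width: 0.0938
time: 55.6
tool_pos: [0.5211, 0.1658, 0.1315]
ee_rot: [-3.139, 0.001, 1.523]
wrist_force: [-0.1, -0.3, 0.9]
width: 0.094
time: 56.27
tool_pos: [0.5231, 0.1658, 0.1175]
ee_rot: [3.141, -0.0, 1.525]
wrist_force: [-0.4, -0.3, 0.0]
width: 0.0442
time: 56.77
tool_pos: [0.5227, 0.1658, 0.1169]
ee_rot: [-3.141, 0.0, 1.525]
wrist_force: [-0.3, -0.7, 0.3]
width: 0.007
```

```bash
python3 -m inch '[{"linear":[0,0,0.1],"twist":0,"gripper":0},{"linear":[0,0,0.25],"twist":0,"gripper":0},{"linear":[0,0,0.4],"twist":0,"gripper":0},{"linear":[0,0,0.55],"twist":0,"gripper":0},{"linear":[0,0,0.7],"twist":0,"gripper":0},{"linear":[0,0,0.85],"twist":0,"gripper":0},{"linear":[0,0,0.95],"twist":0,"gripper":0},{"linear":[0,0,0.95],"twist":0,"gripper":0}]'; python3 -m inch '[{"linear":[-0.06,-0.15,0],"twist":0.01,"gripper":0},{"linear":[-0.12,-0.3,0],"twist":0.02,"gripper":0},{"linear":[-0.18,-0.5,0],"twist":0.02,"gripper":0},{"linear":[-0.2,-0.75,0],"twist":0.02,"gripper":0},{"linear":[-0.2,-1,0],"twist":0.02,"gripper":0}]'; python3 -m inch '[{"linear":[0,-0.25,0],"twist":0,"gripper":0},{"linear":[0,-0.5,0],"twist":0,"gripper":0},{"linear":[0,-0.75,0],"twist":0,"gripper":0},{"linear":[0,-1,0],"twist":0,"gripper":0}]'; python3 -m inch '[{"linear":[0,-0.25,0],"twist":0,"gripper":0},{"linear":[0,-0.5,0],"twist":0,"gripper":0},{"linear":[0,-0.75,0],"twist":0,"gripper":0},{"linear":[0,-1,0],"twist":0,"gripper":0}]'; python3 -m inch '[{"linear":[0,-0.25,0],"twist":0,"gripper":0},{"linear":[0,-0.5,0],"twist":0,"gripper":0},{"linear":[0,-0.75,0],"twist":0,"gripper":0},{"linear":[0,-1,0],"twist":0,"gripper":0}]'; python3 -m inch '[{"linear":[0,-0.25,0],"twist":0,"gripper":0},{"linear":[0,-0.45,0],"twist":0,"gripper":0},{"linear":[0,-0.65,0],"twist":0,"gripper":0},{"linear":[0,-0.65,0],"twist":0,"gripper":0},{"linear":[0,-0.65,0],"twist":0,"gripper":0}]'; python3 - <<'E'
from h import *
s=snap('side'); save(s,'hc1.png',(200,130,400,290),4)
E
```

```text
time: 57.43
tool_pos: [0.5241, 0.166, 0.2149]
ee_rot: [3.137, -0.001, 1.525]
wrist_force: [0.0, 0.3, -2.7]
width: 0.007
time: 57.85
tool_pos: [0.5018, 0.0652, 0.2108]
ee_rot: [-3.139, 0.0, 1.547]
wrist_force: [0.4, -0.3, -2.5]
width: 0.0068
time: 58.18
tool_pos: [0.5022, -0.0353, 0.2108]
ee_rot: [-3.14, -0.0, 1.546]
wrist_force: [1.2, -0.7, -3.0]
width: 0.0069
time: 58.52
tool_pos: [0.5023, -0.1353, 0.2108]
ee_rot: [-3.14, -0.001, 1.546]
wrist_force: [1.0, -1.1, -4.0]
width: 0.0069
time: 58.85
tool_pos: [0.5023, -0.2352, 0.2106]
ee_rot: [-3.14, -0.001, 1.546]
wrist_force: [1.2, -0.2, -2.7]
width: 0.007
time: 59.27
tool_pos: [0.5023, -0.2995, 0.2104]
ee_rot: [-3.139, -0.002, 1.544]
wrist_force: [-0.1, 0.4, -3.2]
width: 0.0067
```

View pics/hc1.png

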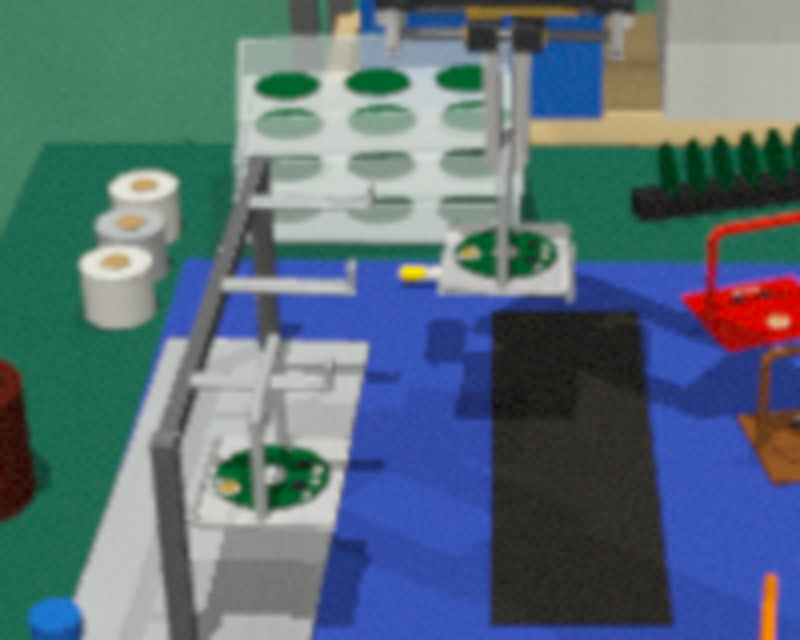

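```bash
python3 -m inch '[{"linear":[0.1,-0.01,0],"twist":0,"gripper":0},{"linear":[0.25,-0.01,0],"twist":0,"gripper":0},{"linear":[0.4,-0.01,0],"twist":0,"gripper":0},{"linear":[0.6,-0.02,0],"twist":0,"gripper":0},{"linear":[0.8,-0.02,0],"twist":0,"gripper":0},{"linear":[1,-0.02,0],"twist":0,"gripper":0},{"linear":[1,-0.02,0],"twist":0,"gripper":0}]'; python3 -m inch '[{"linear":[0.1,0,0],"twist":0,"gripper":0},{"linear":[0.2,0,0],"twist":0,"gripper":0},{"linear":[0.39,0,0],"twist":0,"gripper":0},{"linear":[0.39,0,0],"twist":0,"gripper":0},{"linear":[0.39,0,0],"twist":0,"gripper":0}]'; python3 - <<'E'
from h import *
s=snap('side'); save(s,'hc2.png',(200,100,400,260),4)
s=snap('top'); save(s,'hc2t.png',(330,130,530,280),4)
E
```

```text
time: 59.9
tool_pos: [0.6069, -0.2991, 0.2106]
ee_rot: [3.139, -0.001, 1.55]
wrist_force: [0.1, 0.6, -4.0]
width: 0.0072
time: 60.32
tool_pos: [0.6422, -0.3, 0.2112]
ee_rot: [-3.14, -0.001, 1.548]
wrist_force: [-0.7, 0.2, -3.2]
width: 0.0068
```

View pics/hc2.png

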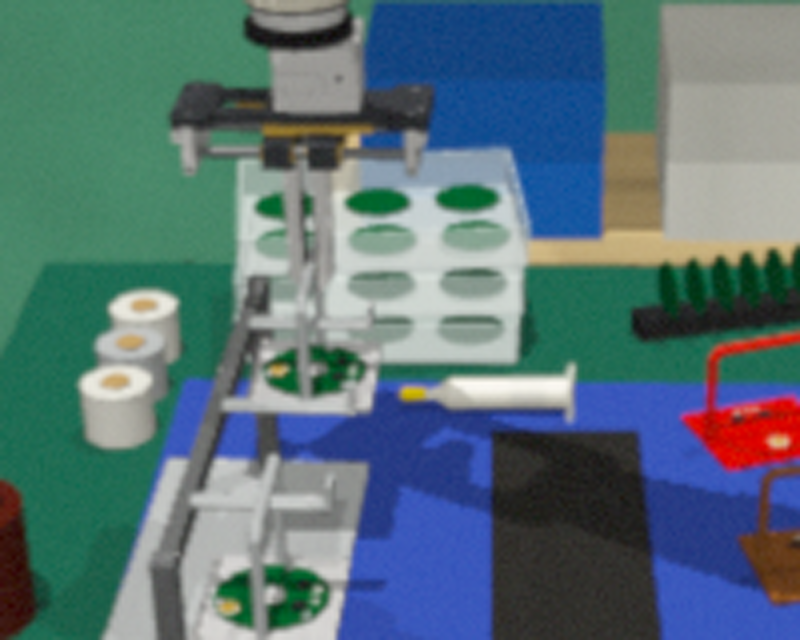

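View pics/hc2t.png

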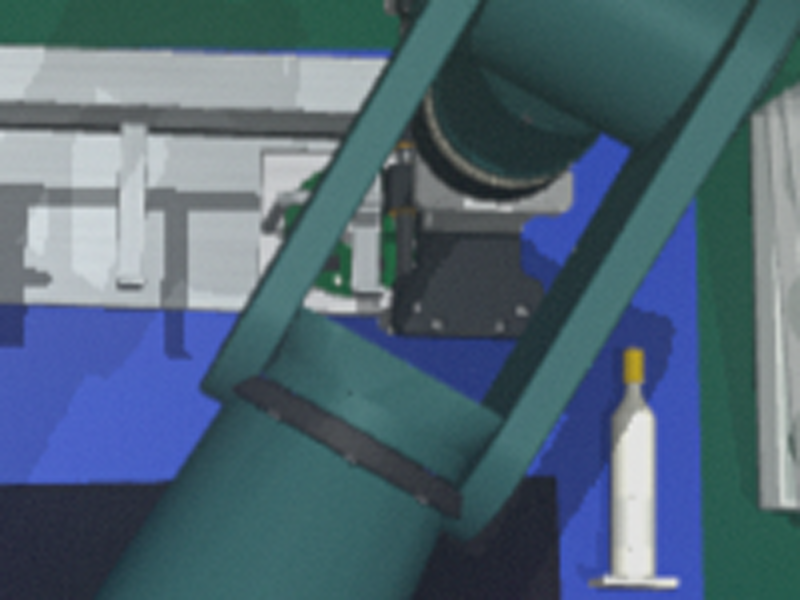

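```bash
python3 -m inch '[{"linear":[0,-0.01,-0.1],"twist":0,"gripper":0},{"linear":[0,-0.01,-0.2],"twist":0,"gripper":0},{"linear":[0,-0.01,-0.28],"twist":0,"gripper":0},{"linear":[0,-0.01,-0.32],"twist":0,"gripper":0},{"linear":[0,-0.01,-0.32],"twist":0,"gripper":0}]'; python3 -m inch '[{"linear":[0,0,-0.02],"twist":0,"gripper":0},{"linear":[0,0,-0.02],"twist":0,"gripper":0},{"linear":[0,0,-0.02],"twist":0,"gripper":0}]';python3 -m inch '[{"linear":[0,0,-0.02],"twist":0,"gripper":0},{"linear":[0,0,-0.02],"twist":0,"gripper":0},{"linear":[0,0,-0.02],"twist":0,"gripper":0}]'
```

```text
time: 60.83
tool_pos: [0.6409, -0.3018, 0.1777]
ee_rot: [-3.138, -0.002, 1.546]
wrist_force: [-0.9, -0.2, -2.8]
width: 0.007
time: 61.08
tool_pos: [0.6421, -0.3023, 0.1783]
ee_rot: [3.141, 0.0, 1.546]
wrist_force: [-0.8, 0.4, -2.3]
width: 0.0069
time: 61.33
tool_pos: [0.6423, -0.3024, 0.177]
ee_rot: [3.14, 0.001, 1.546]
wrist_force: [0.1, 0.2, -0.1]
width: 0.0068
```

```bash
python3 -m inch '[{"linear":[0,0,-0.02],"twist":0,"gripper":0},{"linear":[0,0,-0.02],"twist":0,"gripper":0},{"linear":[0,0,-0.02],"twist":0,"gripper":0}]';python3 -m inch '[{"linear":[0,0,0],"twist":0,"gripper":0.1},{"linear":[0,0,0],"twist":0,"gripper":0.15},{"linear":[0,0,0],"twist":0,"gripper":0.2},{"linear":[0,0,0],"twist":0,"gripper":0.3},{"linear":[0,0,0],"twist":0,"gripper":0.4},{"linear":[0,0,0],"twist":0,"gripper":0.4}]'; python3 -m inch '[{"linear":[0,0,0.2],"twist":0,"gripper":0.4},{"linear":[0,0,0.5],"twist":0,"gripper":0.4},{"linear":[0,0,0.8],"twist":0,"gripper":0.4},{"linear":[0,0,0.8],"twist":0,"gripper":0.4},{"linear":[0,0,0.8],"twist":0,"gripper":0.4}]'; python3 -m inch '[{"linear":[-0.4,0,0],"twist":0,"gripper":0.4},{"linear":[-0.8,0,0],"twist":0,"gripper":0.4},{"linear":[-1,0,0],"twist":0,"gripper":0.4},{"linear":[-1,0,0],"twist":0,"gripper":0.4},{"linear":[-1,0,0],"twist":0,"gripper":0.4}]';python3 -m inch '[{"linear":[-0.4,0,0],"twist":0,"gripper":0.4},{"linear":[-0.8,-0.3,0],"twist":0,"gripper":0.4},{"linear":[-1,-0.7,0],"twist":0,"gripper":0.4},{"linear":[-1,-1,0],"twist":0,"gripper":0.4},{"linear":[-1,-1,0],"twist":0,"gripper":0.4}]';python3 -m inch '[{"linear":[-0.4,-0.3,0],"twist":0,"gripper":0.4},{"linear":[-0.8,-0.6,0],"twist":0,"gripper":0.4},{"linear":[-1,-0.7,0],"twist":0,"gripper":0.4},{"linear":[-1,-1,0],"twist":0,"gripper":0.4},{"linear":[-1,-1,0],"twist":0,"gripper":0.4}]'; python3 - <<'E'
from h import *
s=snap('side'); save(s,'f1.png',(200,100,400,260),4); save(s,'f1s.png',(220,280,400,420),4)
s=snap('top'); save(s,'f1t.png'); c=cloud(s)
for n,x,y in (('h1',.645,-.03),('h3',.641,-.278)):
    k=(c[:,:,2]>.165)&(np.abs(c[:,:,0]-x)<.012)&(np.abs(c[:,:,1]-y)<.055)&(np.abs(c[:,:,1]-y)>.01); Q=c[k]; A=np.c_[Q[:,1],np.ones(len(Q))]; print(n,len(Q),Q.mean(0),Q.min(0),Q.max(0),np.linalg.lstsq(A,Q[:,2],rcond=None)[0][0])
E
```

```text
time: 61.58
tool_pos: [0.6424, -0.3026, 0.1763]
ee_rot: [3.139, 0.002, 1.546]
wrist_force: [-1.2, 0.3, 4.8]
width: 0.0072
time: 62.08
tool_pos: [0.6418, -0.3021, 0.1734]
ee_rot: [-3.141, -0.0, 1.546]
wrist_force: [0.9, -0.3, -0.1]
width: 0.0353
time: 62.5
tool_pos: [0.6429, -0.3027, 0.2574]
ee_rot: [3.136, 0.003, 1.546]
wrist_force: [0.5, -1.0, -0.8]
width: 0.0378
time: 62.92
tool_pos: [0.5411, -0.302, 0.2528]
ee_rot: [-3.141, -0.001, 1.545]
wrist_force: [-0.1, -1.0, -0.3]
width: 0.0376
time: 63.33
tool_pos: [0.4404, -0.4078, 0.2516]
ee_rot: [-3.139, 0.002, 1.54]
wrist_force: [-0.7, 0.5, -1.0]
width: 0.0375
time: 63.75
tool_pos: [0.3406, -0.506, 0.2507]
ee_rot: [-3.14, -0.001, 1.541]
wrist_force: [-0.6, 1.1, -0.6]
width: 0.0377
h1 134 [ 0.64698095 -0.03001396  0.17594181] [ 0.64209274 -0.07821806  0.16662008] [0.65164675 0.01850118 0.18353805] -0.007586178200818099
h3 134 [ 0.642928   -0.27761174  0.17522077] [ 0.63818951 -0.32773939  0.16524075] [ 0.64815005 -0.2292448   0.18121053] -0.0011556425536248301
```

View pics/f1.png

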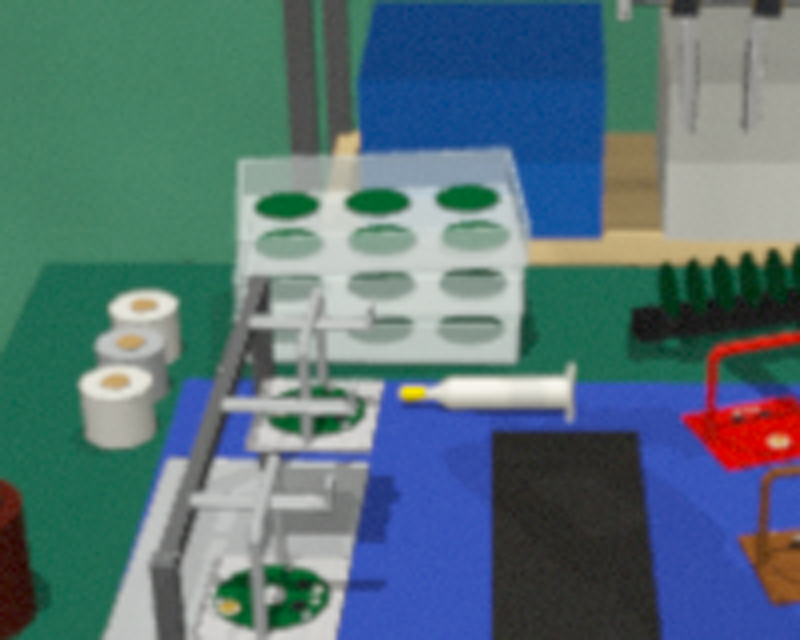

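View pics/f1t.png

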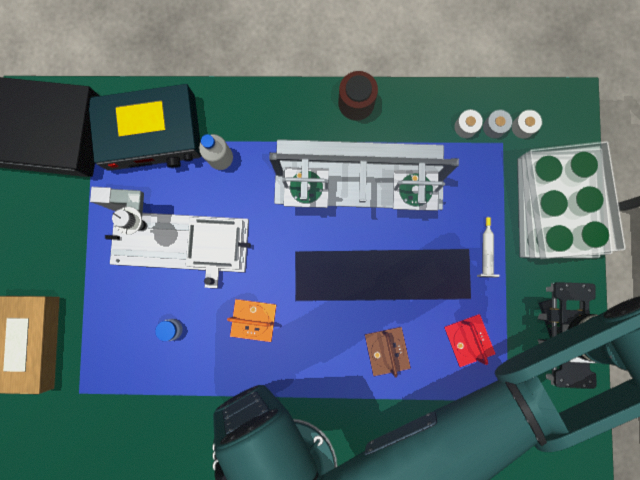

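View pics/f1s.png

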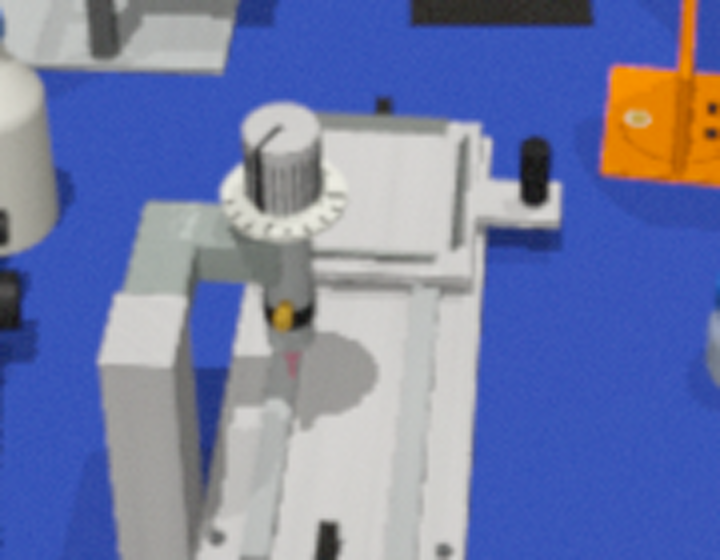

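```bash
python3 -m inch '[{"linear":[0,0,0],"twist":0,"gripper":0.4},{"linear":[0,0,0],"twist":0,"gripper":0.4},{"linear":[0,0,0],"twist":0,"gripper":0.4},{"linear":[0,0,0],"twist":0,"gripper":0.4},{"linear":[0,0,0],"twist":0,"gripper":0.4},{"linear":[0,0,0],"twist":0,"gripper":0.4},{"linear":[0,0,0],"twist":0,"gripper":0.4},{"linear":[0,0,0],"twist":0,"gripper":0.4},{"linear":[0,0,0],"twist":0,"gripper":0.4},{"linear":[0,0,0],"twist":0,"gripper":0.4}]'; python3 sl.py; python3 - <<'E'
from h import *
print(robot.close_job())
E
```

```text
time: 64.68
tool_pos: [0.3419, -0.5022, 0.254]
ee_rot: [3.141, 0.0, 1.546]
wrist_force: [-0.6, 0.3, -0.3]
width: 0.0375
sleeve angle line 2.116863 mean 2.180463731920939 4
64.7333 [ 0.34187308 -0.50224121  0.25401141] [3.14148300e+00 2.35594907e-05 1.54592043e+00] -1.0415939808605617 0.037587424091038234 [-0.44936779  0.16796779  0.25159039]
the job is handed in; nothing more can be done
None
```

The job is handed in at about 65 s; `close_job` reports no verdict. I set the sleeve to 6. Two carriers were on the mat: A (left) and C (right); B was absent. I seated A, then C, held each pad under the needle for about 2.5 s with the carriage gripped, pulled the carriage back, and hung A on hook 1 and C on hook 3.

**Last checks:**
- **Sleeve:** the line reads about 2.1 rad. Earlier readings ranged from 2.07 to 2.19, with one top-view estimate at 2.21, so I judge it to be at 6.
- **Hanging:** both bars lie level on their arms, with bail tops at 0.175–0.176 m. Their middles are within about 2 mm of the hooks in y.
- **Carriage:** it is back at its loading stop.
- **Untouched things:** the syringe, jar and bottle look unmoved in the final pictures, and the gripper is clear of everything.

**What went less smoothly:**
- **Carrier A:** it sagged about 0.2 rad in the grip and caught a nest rim on the first lowering. I shifted it about 3 mm and it dropped home level.
- **Pad under needle:** for A, the pad was 1–2 mm short of the needle by the side camera and about 0.8 mm past the given travel by the arm. For C, the last camera reading, just before the hold, put it within about 1 mm.

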